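Restock the strut-lidded wax chest

ROBOT

A 6-joint arm with a two-finger parallel gripper is mounted at the origin on a cart in front of the work surface, level with it; the furniture and walls round the work are solid. World frame = base frame: x ahead of the robot, y to its left, z up, the work surface at z = 0. Lengths are in mm, angles in rad, forces in N, time in s.
With the tool pointing down it reaches from about 300 to 750 mm from the base axis. Payload 8.5 kg.
Tool frame: the origin (TCP) lies at the very end of the fingers, on their centre line; the grasp point (between the pads) lies 19 mm behind it; z points along the fingers, y is the direction in which the jaws open and shut (so a half turn about z gives the same grasp; the last joint's range is limited). The gripper opens to 88 mm and grips with 3 to 60 N. Pads are 18 mm wide; open, the fingers measure 123 mm over their backs; the gripper's body (75 mm by 187 mm) begins 45 mm behind the grasp point.
Start: joints at [-1.347, 0.381, 1.297, -0, 1.464, -0.215], TCP at [233.661, -497.878, 238.748] pointing down, gripper open.
Joint ranges: [-3.11, 3.11], [-0.89, 2.33], [0.22, 2.48], [-1.42, 4.56], [0.17, 2.85], [-2.88, 2.88]. Speed limits (rad/s): [2.39, 2.39, 3.14, 3.14, 3.14, 3.14].

INTERFACE

Orientations are given as [roll, pitch, yaw] about the fixed x, y, z axes, in that order (R = Rz(yaw) Ry(pitch) Rx(roll)).
In Python, from rig import arm gives the robot as it stands.
- The arm moves only by the shell command python3 -m jog 'ROWS' [FORCE]. ROWS is JSON, one flat list of numbers, 7 for each row, row after row: the shift along the world's x, y, z in mm, then the turn, a rotation vector about the world's x, y, z in rad, then the opening, from 0 (shut) to 1 (fully open). A call has 1 to 8 rows; each row is the pose to reach, as a shift and turn from the pose measured when the call began; what a row does not reach only later rows make up. A row lasts 1/12 s, in which the tool goes at most 41.7 mm and 7.16 degrees, less where a joint would pass 70% of its speed; a pose out of reach is approached as far as the arm can. A call with a gripper value outside its range is refused whole. The fingers move at their own pace and stop on an object; FORCE is the grip in N (left out, the last holds). Time passes only in rows, so rows that repeat a pose let the fingers close. It gives the time, the measured TCP pose, the force and the opening at its end, in the units of the state.
- arm.observe(): the state, without advancing time (a new reading comes with each control period).
- arm.camera(name): name is "scene" or "side" or "wrist"; returns a dict with "frame" (480x640x3 uint8, red, green, blue), "mtx" (3x3 intrinsics, pixels), "k1" (the pictures are not rectified: a ray, as slopes to the right and down, at radius r is drawn at 1 + k1 r^2 times it, then the intrinsics apply), "eye" and "attitude" of the camera in the world; the wrist camera has in their place "tool_from_camera" (4x4, takes a point from camera to tool coordinates, whose origin is the TCP and whose axes are the flange's). Camera axes: x right, y down, z forward; pixel columns grow to the right and rows downward; lengths in mm; the calibration is good to about 2 mm. A picture is of the moment at which its call begins: read the wrist's pose just before it. There is no depth.
- arm.hand_in(): hands the job in, once; it reports no verdict.
Trained networks look in the newest picture that a camera, given by its name, has taken for a name from the list of things; names that differ only in an ending like _2 or _b are one class to them, and where a whole thing is asked for, a point or a joint stands for the part that bears it (a point fixed in the world has none). Each returns a list of dicts, best first, with "score" (0 to 1); they miss things now and then, are a little off and sometimes report something else, mostly with a low value. They report only what shows in the picture. A call takes as long as a camera call.
- arm.cut_out(camera, label): "region" (480x640 bool, what is visible of it) and "pixel" ([column, row] in pixels, amid what is visible of it).
The state is a dict: "time_s": time; "qpos": joint angles; "joint_velocities": joint speeds; "joint_efforts": joint torques, N m; "position": TCP position; "eef_rot": TCP orientation; "force": force on the tool from outside, world axes, zero at the start; "wrist_torque": the same for the moment, N m; "gripper_width": finger opening in mm.
Only numpy, scipy, OpenCV 4.12 (cv2) and the standard library are available. Lean on these libraries where they do the work, as an engineer would, in place of code of your own. Each camera call takes 0.05 s, during which the arm holds its last target.

TASK

Lift the lid of the wax chest past its balance point, without letting it fall back, until the struts carry it fully open and hold it up by themselves. Then stow both wax cartons on the sloping bed inside, one flat on top of the other in the middle, the long way downhill, each set down (not dropped) and slid back until its end rests against the backstop. Leave the lid standing open, and do not disturb the jaw cast, the powder pot or the brown bottle.

Things in the scene. Friction and masses are not known exactly. Their poses are not given: they have to be found in the camera images.
- lid (a joint): lid angle: 0 closed, 1.45 fully open at its stop. Grey sheet lid, 158 mm deep, 160 wide, 50 mm skirt, 0.75 to 1.05 kg. Balance point between 0.7 and 1.0 by its weight: let go below, it falls shut; above, two gas struts lift it at about 1 rad/s to the stop and hold it. Felt at the handle: 3 to 5 N of load closed, nil at balance, then a pull of up to 2 N the opening way
- lid_handle (a point): middle of the bow handle on the lid's front skirt: level steel bar 11 mm thick, 53 mm long overall, parallel to the hinge, 34 mm before the skirt's face, on an 11 mm post at each end (gaps: 30 mm between posts, 28 mm to the face); 70 mm above the worktop when closed. Pinch it endwise (53 mm) or across. Swings with the lid about the hinge; axes are the lid's
- lid_hinge (a point): middle of the hinge line at the chest's top rear edge, 97 mm above the worktop. Axes: x from the chest's front to its rear, y along the hinge (to the left seen from the front), z up. Closed, the handle bar is 192 mm in front of this point and 27 mm below it
- chest: wax chest, white sheet base 160 x 160 mm, fixed; origin under its middle, axes as lid_hinge. Front and side walls 46 mm high, rear 95, 4 mm thick; struts reach 94 mm either side of the middle. The open lid's skirt overhangs the rear of the bed, to 70 mm in front of the hinge, 240 mm above the worktop: a hand from straight above does not fit, one leaning to the chest's front does
- bed: aluminium bed in the chest, sloping 15 degrees down to the rear, with a backstop square to it. Origin: middle of the fold between them, 35 mm in front of the hinge, 14 mm above the worktop. x: downhill into the backstop; y: across, to the left; z: off the bed. Bed face z = 0, x -114 to 0, y -75 to 75 mm; backstop face x = 0, 112 mm wide, 77 high. Cartons do not slide by themselves
- carton_a_mid (a point): centre of one of two like cartons of wax sheets, closed boxes 62 mm wide (x), 100 long (y), 24 thick (z), 0.2 to 0.3 kg; it starts flat on the worktop in front of the chest. Stowed, the centre is 50 mm up the bed from the backstop and 12 mm (lower carton) or 36 mm (upper) off the bed
- carton_a: that carton; origin at the middle of its underside, same axes
- carton_b_mid (a point): centre of the other carton, same shape; it starts flat on the strip of worktop in front of the sink, at the left
- carton_b: that carton; origin at the middle of its underside, same axes
- jaw_cast: cream plaster jaw cast, 50 x 62 x 31 mm, at the worktop's front between the cartons; origin at its underside; leave it alone
- powder_pot: white lidded powder pot, 74 mm across, 78 high, behind the chest; origin at its underside; leave it alone
- dark_bottle: dark brown bottle, white cap, 38 mm across, 85 high, behind the chest; origin at its underside; leave it alone

How it is judged:
By the outcome, as a careful person would: the job done as asked, in the order asked, and still so for the second after the job is handed in, with the robot touching nothing.
It also fails if it takes over 72 s, if anything falls off the work surface, if the arm or the gripper's body presses on something with over 40 N, if the wrist force passes 120 N, or if a joint passes its speed limit or range.

## Working session

There is one attempt and no reset: what is moved stays moved. The work goes in short steps, Python scripts to look and compute and a shell command to move; the robot and the scene stay as the last step left them, time stands still between calls to the robot, and variables do not carry over. Pictures are saved under pics/ and viewed, and the job is handed in when it is done.

```bash
ls -la; mkdir -p pics; python3 - <<'E'
from rig import arm
import cv2,numpy as np
s=arm.observe(); print(s)
for n in ["scene","side","wrist"]:
    c=arm.camera(n)
    cv2.imwrite(f"pics/{n}0.png",c["frame"][:,:,::-1])
    print(n,{k:v for k,v in c.items() if k!="frame"})
E
```

```text
total 12
drwxr-xr-x  3 agent agent 4096 Dec  7 09:46 .
drwxr-xr-x 23 root  root  4096 Dec  7 09:46 ..
drwxr-xr-x  2 agent agent 4096 Dec  7 09:46 pics
{'time_s': 0.0, 'qpos': array([-1.34730060e+00,  3.81183693e-01,  1.29826360e+00,  5.29899675e-06,
        1.46362651e+00, -2.15287025e-01]), 'joint_velocities': array([ 0.00078699,  0.00200615, -0.00051832,  0.0006582 , -0.00101957,
        0.00031777]), 'joint_efforts': array([ 2.97182669e-05, -4.37933385e+01, -2.24560332e+01,  7.13298633e-02,
        3.52193811e-02, -9.98764131e-05]), 'position': array([ 233.6002515 , -497.60466202,  238.14343458]), 'eef_rot': array([-3.14014682e+00, -3.21560174e-04,  4.38781945e-01]), 'force': array([ 0.94587722, -0.17607093, -0.01944416]), 'wrist_torque': array([ 0.03999444, -0.04762835, -0.05350118]), 'gripper_width': 88.07882034920745}
scene {'mtx': array([[562.35550234,   0.        , 318.87409019],
       [  0.        , 562.35550234, 228.55409403],
       [  0.        ,   0.        ,   1.        ]]), 'k1': -0.11967332216189905, 'eye': array([ 65.4661071 , 693.57947724, 807.79098283]), 'attitude
[... 227 characters left out ...]
.10913071960569375, 'eye': array([ 618.47989431, -736.91311498,  502.11777553]), 'attitude': array([-2.06742223,  0.02141509,  0.0344326 ])}
wrist {'mtx': array([[333.0394073 ,   0.        , 317.96943561],
       [  0.        , 333.0394073 , 236.88529992],
       [  0.        ,   0.        ,   1.        ]]), 'k1': -0.016621420233092554, 'tool_from_camera': array([[ 1.03762063e-03, -9.67035876e-01, -2.54638053e-01,
         6.60114091e+01],
       [ 9.99999062e-01,  1.23100720e-03, -6.00100710e-04,
         6.97791235e-01],
       [ 8.93780192e-04, -2.54637191e-01,  9.67036246e-01,
        -1.46337813e+02],
       [ 0.00000000e+00,  0.00000000e+00,  0.00000000e+00,
         1.00000000e+00]])}
```

View pics/scene0.png

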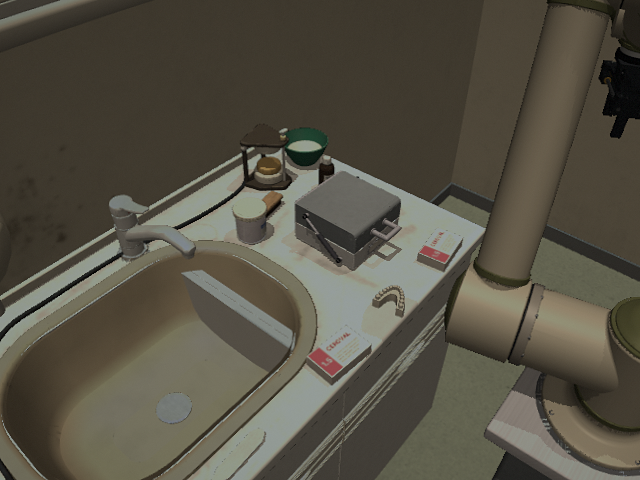

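View pics/side0.png

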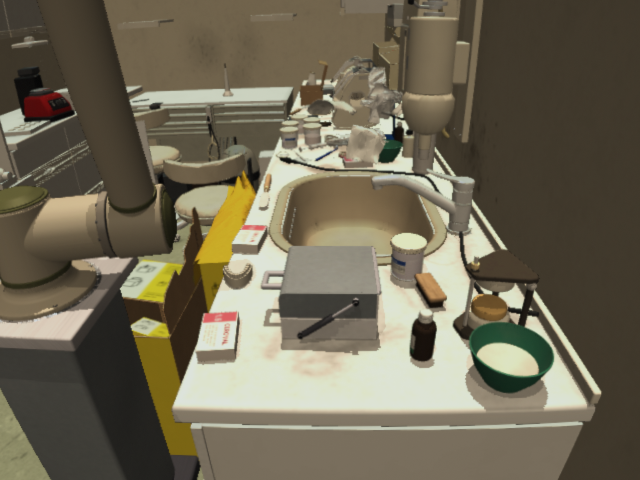

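View pics/wrist0.png

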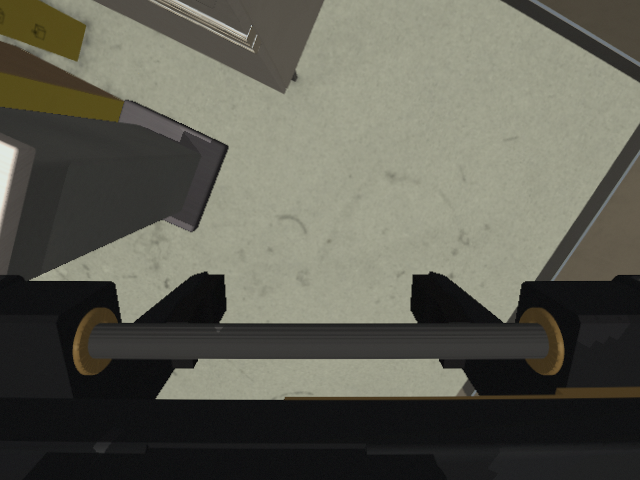

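```bash
cat > h.py <<'E'
from rig import arm
import cv2,numpy as np
from scipy.spatial.transform import Rotation as R
from scipy.optimize import minimize
def rot(a): return R.from_euler('xyz',a).as_matrix()
def cam(name):
    s=arm.observe(); c=arm.camera(name)
    if name=="wrist":
        T=np.eye(4);T[:3,:3]=rot(s["eef_rot"]);T[:3,3]=s["position"]
        M=T@c["tool_from_camera"]; c["R"]=M[:3,:3];c["t"]=M[:3,3]
    else: c["R"]=rot(c["attitude"]);c["t"]=np.array(c["eye"])
    return c
def proj(c,P):
    p=(np.atleast_2d(P)-c["t"])@c["R"]; q=p[:,:2]/p[:,2:]
    q=q*(1+c["k1"]*(q**2).sum(1,keepdims=True))
    return q*[c["mtx"][0,0],c["mtx"][1,1]]+c["mtx"][:2,2]
def ray(c,px):
    d=(np.atleast_2d(px)-c["mtx"][:2,2])/[c["mtx"][0,0],c["mtx"][1,1]]
    q=d.copy()
    for _ in range(20): q=d/(1+c["k1"]*(q**2).sum(1,keepdims=True))
    return np.c_[q,np.ones(len(q))]@c["R"].T
def onplane(c,px,z):
    d=ray(c,px); return c["t"]+d*((z-c["t"][2])/d[:,2])[:,None]
def box(x,y,yaw,dx,dy,z0,z1):
    P=np.array([[sx*dx/2,sy*dy/2,z] for z in(z0,z1) for sx in(-1,1) for sy in(-1,1)],float)
    r=R.from_euler('z',yaw).as_matrix(); return P@r.T+[x,y,0]
def sil(c,P,S=2):
    m=np.zeros((480*S,640*S),np.uint8); h=cv2.convexHull((proj(c,P)).astype(np.float32))
    cv2.fillConvexPoly(m,np.round((h*S+ (S-1)/2)*16).astype(np.int32),1,shift=4); return m.astype(bool)
def fitbox(cs,ms,x0,dx,dy,z0,z1):
    big=[cv2.resize(m.astype(np.uint8),None,fx=2,fy=2,interpolation=cv2.INTER_NEAREST).astype(bool) for m in ms]
    def f(v):
        t=0
        for c,m in zip(cs,big):
            s=sil(c,box(v[0],v[1],v[2],dx,dy,z0,z1)); t+=1-(s&m).sum()/max(1,(s|m).sum())
        return t
    best=None
    for y in np.arange(0,np.pi,np.pi/12):
        r=minimize(f,[x0[0],x0[1],y],method="Nelder-Mead",options=dict(initial_simplex=[[x0[0],x0[1],y],[x0[0]+10,x0[1],y],[x0[0],x0[1]+10,y],[x0[0],x0[1],y+.2]],xatol=.1,fatol=1e-4))
        if best is None or r.fun<best.fun: best=r
    return best.x,best.fun
E
python3 - <<'E'
from h import *
cs={n:cam(n) for n in("scene","side")}
D={}
for lab in["carton_a","jaw_cast","chest","lid","lid_handle","powder_pot","dark_bottle"]:
    for n in cs:
        for d in arm.cut_out(n,lab):
            if d["score"]>.3 : print(lab,n,round(d["score"],2),d["pixel"],d["region"].sum(), onplane(cs[n],d["pixel"],24)[0].round())
            D.setdefault((lab,n),[]).append(d)
import pickle; pickle.dump((cs,D),open("d.pkl","wb"))
E
```

```text
carton_a scene 0.95 [437.2, 250.4] 1249 [ 417. -131.   24.]
carton_a scene 0.61 [339.1, 354.8] 2092 [410. 210.  24.]
carton_a scene 0.33 [343.8, 217.6] 7118 [632. -91.  24.]
carton_a side 0.66 [217.7, 335.3] 1911 [ 426. -167.   24.]
carton_a side 0.66 [251.0, 235.3] 823 [423. 196.  24.]
jaw_cast scene 0.97 [390.6, 298.1] 578 [416.  43.  24.]
jaw_cast side 0.65 [235.6, 275.4] 440 [420.  19.  24.]
chest scene 0.62 [347.5, 218.1] 7057 [625. -95.  24.]
chest side 0.57 [327.0, 291.8] 9238 [605. -38.  24.]
chest side 0.49 [421.3, 335.9] 1057 [ 761. -166.   24.]
lid scene 0.67 [349.9, 205.4] 5418 [ 648. -135.   24.]
lid side 0.91 [327.7, 282.9] 6917 [606.  -8.  24.]
lid_handle scene 0.93 [350.2, 210.1] 5556 [ 637. -121.   24.]
lid_handle side 0.74 [327.1, 283.0] 6906 [605.  -8.  24.]
powder_pot scene 0.75 [250.2, 221.1] 1300 [781.  52.  24.]
powder_pot side 0.89 [405.3, 253.9] 1457 [772. 106.  24.]
dark_bottle scene 0.65 [325.8, 168.6] 328 [ 783. -215.   24.]
dark_bottle scene 0.44 [349.8, 208.1] 5638 [ 642. -127.   24.]
dark_bottle scene 0.38 [338.9, 355.4] 2151 [409. 211.  24.]
dark_bottle side 0.7 [421.0, 336.9] 1096 [ 760. -168.   24.]
```

```bash
python3 - <<'E'
from h import *
import pickle
cs,D=pickle.load(open("d.pkl","rb"))
C=[cs["scene"],cs["side"]]
for nm,i,j,x0 in[("a",0,0,(420,-150)),("b",1,1,(415,203))]:
    m=[D["carton_a","scene"][i]["region"],D["carton_a","side"][j]["region"]]
    print(nm,fitbox(C,m,x0,62,100,0,24),[fitbox([c],[k],x0,62,100,0,24) for c,k in zip(C,m)])
m=[D["lid","scene"][0]["region"],D["lid","side"][0]["region"]]
# blow up for checks
im=C[0]["frame"]
cv2.imwrite("pics/z1.png",cv2.resize(im[150:350,280:480],None,fx=3,fy=3,interpolation=cv2.INTER_CUBIC)[:,:,::-1])
im=C[1]["frame"]
cv2.imwrite("pics/z2.png",cv2.resize(im[220:370,190:450],None,fx=3,fy=3,interpolation=cv2.INTER_CUBIC)[:,:,::-1])
E
```

```text
a (array([ 4.21155920e+02, -1.51893692e+02,  1.21841260e-01]), np.float64(0.10330979675696039)) [(array([ 421.05781487, -154.22304153,    3.27008305]), np.float64(0.03792569659442724)), (array([ 421.37006829, -150.11840665,    3.24748656]), np.float64(0.03934010152284262))]
b (array([ 4.18067394e+02,  2.02467689e+02, -6.80760344e-02]), np.float64(0.13672105572598625)) [(array([ 4.18021752e+02,  2.01869131e+02, -9.40021273e-02]), np.float64(0.05493387589013221)), (array([ 4.18820371e+02,  2.05345433e+02, -6.55517176e-02]), np.float64(0.05388872706087966))]
```

View pics/z1.png

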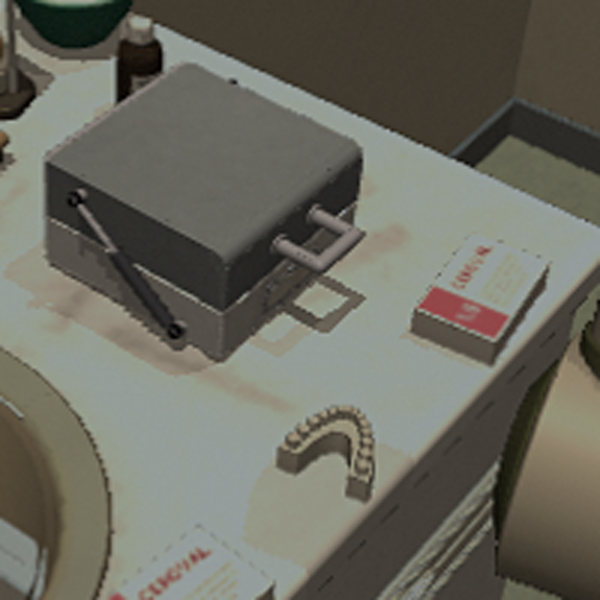

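View pics/z2.png

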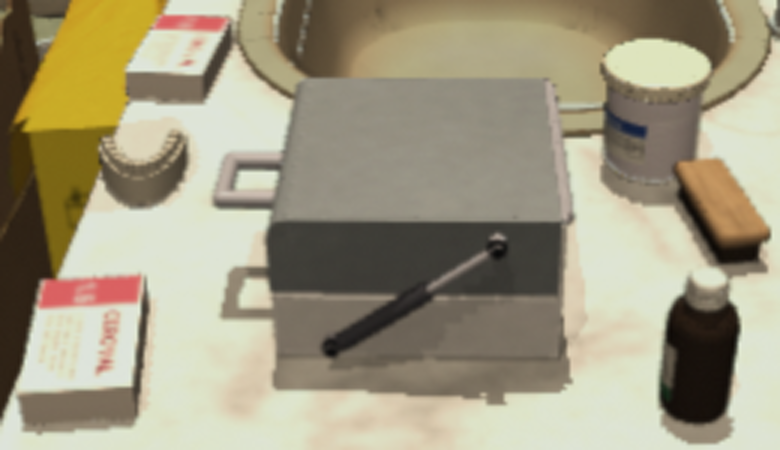

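```bash
python3 - <<'E'
from h import *
import pickle
cs,D=pickle.load(open("d.pkl","rb"))
C=[cs["scene"],cs["side"]]
print(onplane(C[0],[[386,238.6],[400.9,227]],72))
print(onplane(C[1],[[267,271.2],[263.2,286.8]],72))
ms=[]
for n in("scene","side"):
    m=(D["lid",n][0]["region"]|D["chest",n][0]["region"]).astype(np.uint8)
    m=cv2.morphologyEx(m,cv2.MORPH_OPEN,np.ones((13,13))); ms.append(m>0)
for d in(160,162):
  for h in(97,100):
    print(d,h,fitbox(C,ms,(580,-80),d,d,0,h),[fitbox([c],[k],(580,-80),d,d,0,h) for c,k in zip(C,ms)])
for i,c in enumerate(C):
    im=c["frame"].copy(); im[ms[i]]=im[ms[i]]//2+[100,0,0]; cv2.imwrite(f"pics/m{i}.png",im[150:400,180:560,::-1])
E
```

```text
[[492.39872835 -44.62309366  72.        ]
 [489.39191364 -94.21003579  72.        ]]
[[495.64666605 -42.23617065  72.        ]
 [495.68930257 -93.53431461  72.        ]]
160 97 (array([610.80049314, -69.47436244,   1.53887029]), np.float64(0.08139583834136721)) [(array([ 6.11349559e+02, -7.30671029e+01, -2.04520955e-02]), np.float64(0.033177650925445445)), (array([ 6.11109922e+02, -6.60424115e+01, -3.06305503e-02]), np.float64(0.03352702076001857))]
160 100 (array([610.63113444, -69.11753001,   1.54582384]), np.float64(0.103720379878391)) [(array([609.93528956, -71.42201664,   1.56423295]), np.float64(0.048440317039153635)), (array([611.47020209, -66.02168819,   1.53609294]), np.float64(0.04449768493593198))]
162 97 (array([ 6.11209609e+02, -6.84817151e+01, -2.50513217e-02]), np.float64(0.09983384633474746)) [(array([611.79740683, -74.01853179,   1.56191393]), np.float64(0.046643254117085475)), (array([ 6.11410427e+02, -6.39110211e+01, -3.03758431e-02]), np.float64(0.03867149497351641))]
162 100 (array([ 6.11123500e+02, -6.83917440e+01, -2.11087125e-02]), np.float64(0.12739180947529116)) [(array([ 6.11308810e+02, -7.37471657e+01, -1.59675587e-02]), np.float64(0.06178758213758884)), (array([ 6.11371148e+02, -6.38669413e+01, -2.98386085e-02]), np.float64(0.05121308157341076))]
```

View pics/m0.png

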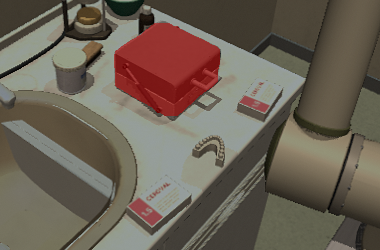

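View pics/m1.png

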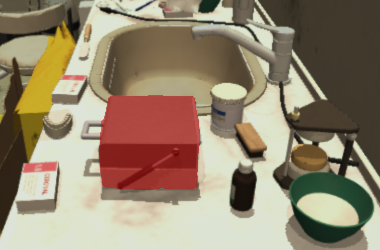

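```bash
python3 -m jog '[21,34,0,0,0,-0.058,1, 42,68,0,0,0,-0.116,1, 63,102,0,0,0,-0.174,1, 84,136,0,0,0,-0.232,1, 105,170,0,0,0,-0.29,1, 126,204,0,0,0,-0.348,1, 147,238,0,0,0,-0.406,1, 168,272,0,0,0,-0.464,1]' 20
```

```text
time_s: 1.62
position: [402.3, -224.1, 239.0]
eef_rot: [3.141, -0.0, -0.028]
force: [0.5, -1.2, 0.1]
gripper_width: 88.5
```

```bash
python3 -m jog '[20,32,0,0,0,0,1, 40,64,0,0,0,0,1, 60,96,-5,0,0,0,1, 80,128,-20,0,0,0,1, 94,152,-40,0,0,0,1, 96,157,-60,0,0,0,1, 96,157,-70,0,0,0,1, 96,157,-70,0,0,0,1]'
python3 - <<'E'
from h import *
c=cam("wrist"); im=c["frame"].copy()
cv2.imwrite("pics/w1.png",im[:,:,::-1])
ds=arm.cut_out("wrist","lid_handle"); print([(d["score"],d["pixel"],d["region"].sum()) for d in ds])
import pickle; pickle.dump(c,open("w1.pkl","wb"))
E
```

```text
time_s: 2.28
position: [497.5, -66.1, 167.0]
eef_rot: [-3.141, 0.004, -0.027]
force: [-0.1, 0.4, -0.2]
gripper_width: 88.2
[(0.72, [320.6, 97.6], np.int64(54813))]
```

View pics/w1.png

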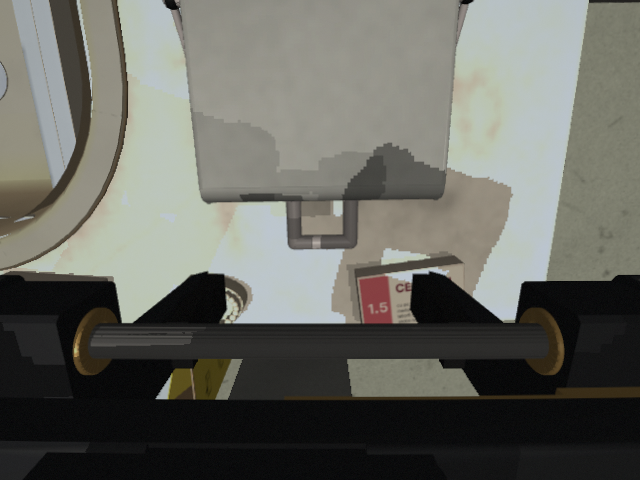

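```bash
python3 - <<'E'
from h import *
import pickle
c=pickle.load(open("w1.pkl","rb"))
print(onplane(c,[[288.5,242.5],[357,241.5],[323,242]],72).round(1))
print("lid front top corners z~93",onplane(c,[[201,200],[444,196]],93).round(1))
print("strut tops",onplane(c,[[172,3],[466,2]],80).round(1))
print(proj(c,[[498,-67,0]]) , c["t"])
print(fitbox)
E
```

```text
[[496.  -43.9  72. ]
 [495.5 -95.4  72. ]
 [495.7 -69.9  72. ]]
lid front top corners z~93 [[ 532.8   10.9   93. ]
 [ 531.4 -150.7   93. ]]
strut tops [[ 653.4   19.8   80. ]
 [ 649.1 -161.1   80. ]]
[[319.07442464 219.25261881]] [564.31340599 -68.46911132 313.05285167]
<function fitbox at 0x7f43d5bea340>
```

```bash
python3 -m jog '[0,-1,-20,0,0,0,1, 0,-2,-45,0,0,0,1, 0,-3,-70,0,0,0,1, 0,-3.5,-90,0,0,0,1, 0,-3.5,-105,0,0,0,1, 0,-3.5,-114,0,0,0,1, 0,-3.5,-116,0,0,0,1, 0,-3.5,-116,0,0,0,1]'
python3 - <<'E'
from h import *
for n in("scene","side"):
    c=cam(n); cv2.imwrite(f"pics/g_{n}.png",cv2.resize(c["frame"][140:340,200:480],None,fx=2.8,fy=2.8)[:,:,::-1])
E
```

```text
time_s: 3.05
position: [498.8, -71.2, 53.8]
eef_rot: [3.141, -0.001, -0.029]
force: [-0.1, -0.0, 0.7]
gripper_width: 87.9
```

View pics/g_side.png

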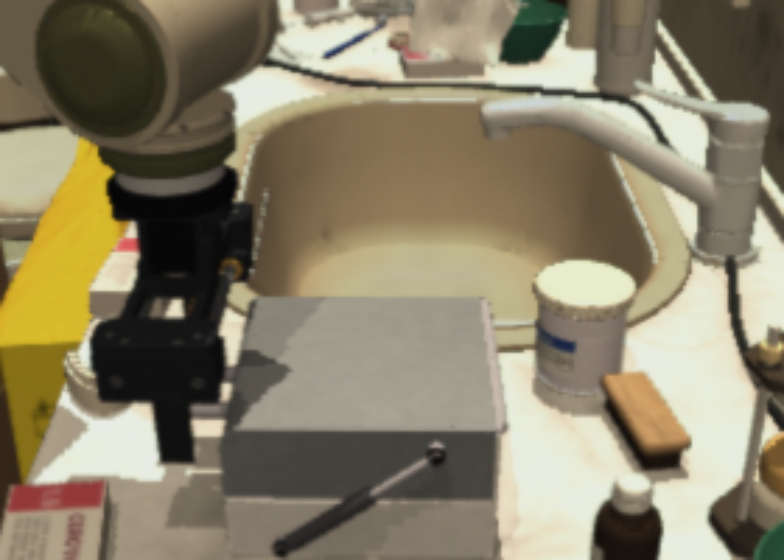

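View pics/g_scene.png

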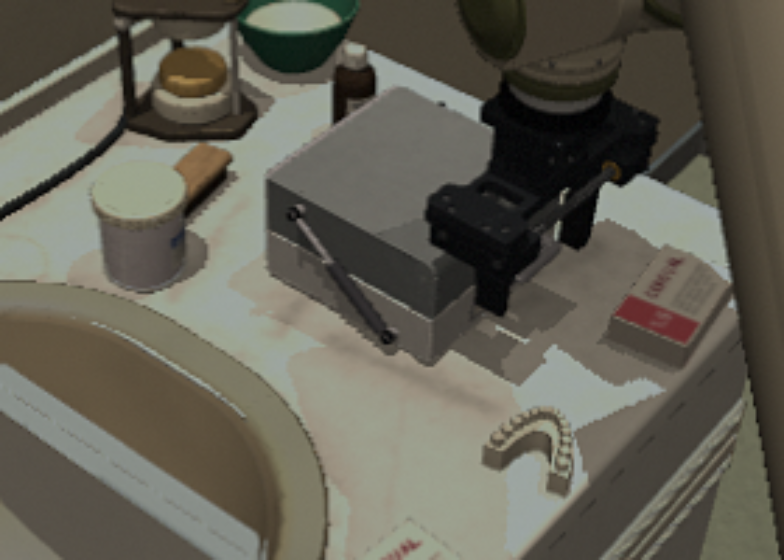

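```bash
python3 -m jog '[0,1,-2,0,0,0,0, 0,1,-2,0,0,0,0, 0,1,-2,0,0,0,0, 0,1,-2,0,0,0,0, 0,1,-2,0,0,0,0, 0,1,-2,0,0,0,0]' 25
```

```text
time_s: 3.65
position: [499.0, -69.1, 52.4]
eef_rot: [-3.14, -0.002, -0.029]
force: [1.6, 2.9, 0.4]
gripper_width: 51.3
```

```bash
python3 -m jog '[-1,0,9.7,0,0,0,0, -1.7,0,19.3,0,0,0,0, -1.9,0,29,0,0,0,0, -1.5,0,38.7,0,0,0,0, 0,0,52,0,0,0,0, 2.4,0,67.5,0,0,0,0, 5.6,0,80.7,0,0,0,0, 10.6,0,95.4,0,0,0,0]' 25
```

```text
time_s: 4.32
position: [509.7, -69.0, 149.2]
eef_rot: [-3.141, -0.003, -0.03]
force: [6.9, -0.3, -6.1]
gripper_width: 51.4
```

```bash
python3 -m jog '[7.7,0,17,0,0,0,0, 17.2,0,34,0,0,0,0, 28.3,-0.5,50,0,0,0,0, 41,-1,64.5,0,0,0,0, 55,-1,78,0,0,0,0, 70,-1.5,90,0,0,0,0, 78.3,-1.5,95.5,0,0,0,0, 78.3,-1.5,95.5,0,0,0,0]' 25
python3 - <<'E'
from h import *
for n in("scene","side"):
    c=cam(n); cv2.imwrite(f"pics/l_{n}.png",cv2.resize(c["frame"][40:340,200:500],None,fx=2,fy=2)[:,:,::-1])
E
```

```text
time_s: 4.98
position: [589.5, -69.8, 244.8]
eef_rot: [-3.139, -0.005, -0.029]
force: [5.0, 2.9, -8.4]
gripper_width: 50.5
```

View pics/l_side.png

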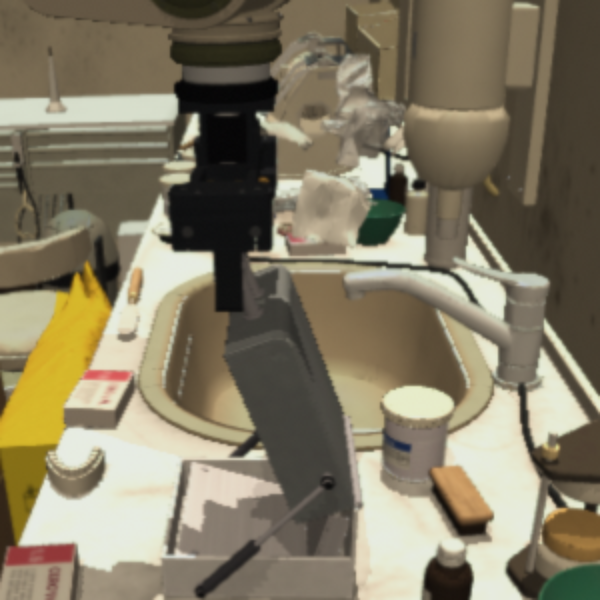

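View pics/l_scene.png

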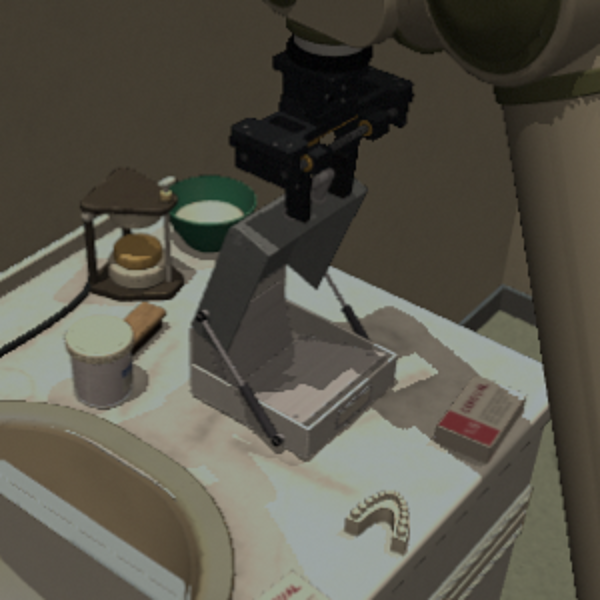

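```bash
python3 -m jog '[8.5,0,4.8,0,0,0,0, 17,0,9.3,0,0,0,0, 25.5,-0.5,13.3,0,0,0,0, 25.5,-0.5,13.3,0,0,0,0.3, 25.5,-0.5,13.3,0,0,0,1, 25.5,-0.5,13.3,0,0,0,1, 25.5,-0.5,13.3,0,0,0,1, 25.5,-0.5,13.3,0,0,0,1]' 25
```

```text
time_s: 5.75
position: [613.5, -70.3, 258.4]
eef_rot: [-3.139, -0.004, -0.029]
force: [0.1, -0.1, 0.7]
gripper_width: 73.7
```

```bash
cat >> h.py <<'E'
def goal(yaw,lean,axis_yaw):
    # tool down with yaw, then rotated by `lean` about horizontal axis at axis_yaw
    return R.from_rotvec(lean*np.array([np.cos(axis_yaw),np.sin(axis_yaw),0]))*R.from_euler('xyz',[np.pi,0,yaw])
def delta(Rg,tcp):
    s=arm.observe(); R0=R.from_euler('xyz',s["eef_rot"])
    rv=(Rg*R0.inv()).as_rotvec(); d=np.array(tcp)-s["position"]
    print("shift",d.round(1),"rotvec",rv.round(3),"rows>=",round(max(np.linalg.norm(d)/41.7,np.linalg.norm(rv)/.125),1))
E
python3 -m jog '[-15,0,5,0,0,0,1, -45,0,15,0,0,0,1, -80,0,20,0,0,0,1]'
python3 - <<'E'
from h import *
b=.12; cy=np.array([-np.sin(b),np.cos(b),0]); Rg=goal(np.pi/2+b,-np.pi/6,b)
print(Rg.as_matrix().round(2))
g=np.array([421.2,-152,23])+25*cy; t=g+19*Rg.as_matrix()[:,2]; print(t)
delta(Rg,t); delta(Rg,t-100*Rg.as_matrix()[:,2])
c=cam("side"); cv2.imwrite("pics/o1.png",c["frame"][:,:,::-1])
c=cam("scene"); cv2.imwrite("pics/o2.png",c["frame"][:,:,::-1])
E
```

```text
time_s: 6.0
position: [533.1, -70.4, 278.8]
eef_rot: [-3.139, -0.005, -0.029]
force: [0.3, -0.2, 0.0]
gripper_width: 88.1
[[-0.1   0.99  0.06]
 [ 0.86  0.12 -0.5 ]
 [-0.5   0.   -0.87]]
[ 419.34446079 -136.61146614    6.54551733]
shift [-113.7  -66.2 -272.3] rotvec [-0.443  0.401  1.676] rows>= 14.2
shift [-119.7  -16.6 -185.7] rotvec [-0.443  0.401  1.676] rows>= 14.2
```

View pics/o1.png

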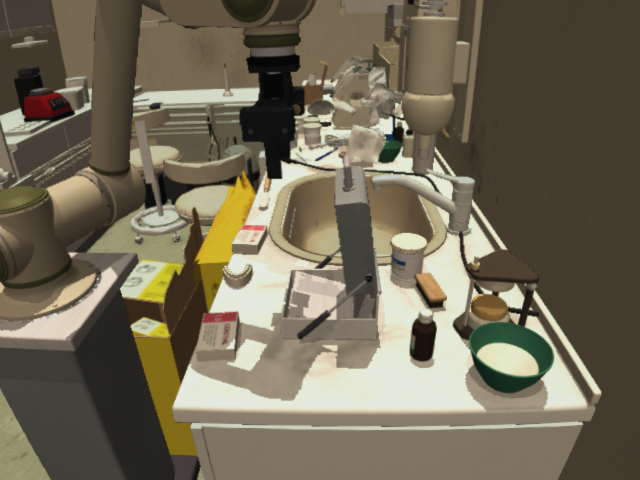

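View pics/o2.png

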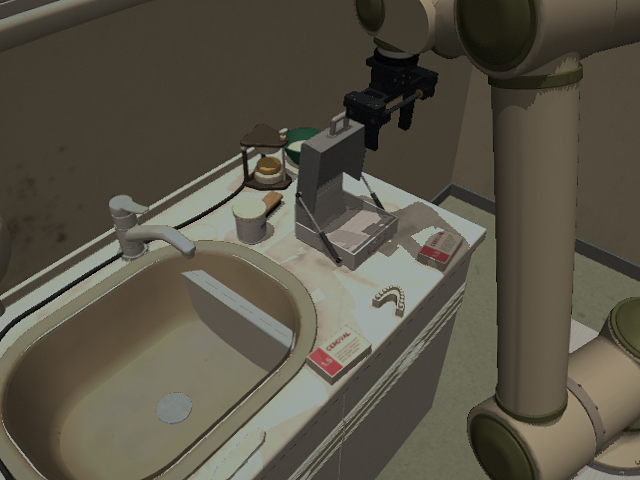

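```bash
python3 -m jog '[-10,-1,0,-0.03,0.027,0.112,1, -22,-2,-3,-0.059,0.053,0.223,1, -38,-3,-8,-0.089,0.08,0.335,1, -55,-5,-15,-0.118,0.107,0.447,1, -70,-7,-25,-0.148,0.134,0.559,1, -85,-9,-40,-0.177,0.16,0.67,1, -98,-11,-55,-0.207,0.187,0.782,1, -108,-13,-75,-0.236,0.214,0.894,1]' 30
python3 - <<'E'
from h import *
b=.12; cy=np.array([-np.sin(b),np.cos(b),0]); Rg=goal(np.pi/2+b,-np.pi/6,b)
g=np.array([421.2,-152,23])+25*cy; t=g+19*Rg.as_matrix()[:,2]
delta(Rg,t-100*Rg.as_matrix()[:,2])
E
```

```text
time_s: 6.77
position: [422.0, -83.0, 205.6]
eef_rot: [3.014, 0.278, 0.859]
force: [0.9, 0.3, -0.9]
gripper_width: 88.0
shift [  -8.7   -3.9 -112.5] rotvec [-0.206  0.189  0.777] rows>= 6.6
```

```bash
python3 -m jog '[-2,0,-15,-0.029,0.027,0.111,1, -4,-1,-32,-0.059,0.054,0.222,1, -6,-2,-50,-0.088,0.081,0.333,1, -8,-3,-68,-0.118,0.108,0.444,1, -8.7,-4,-86,-0.147,0.135,0.555,1, -8.7,-4,-100,-0.177,0.162,0.666,1, -8.7,-4,-111,-0.206,0.189,0.777,1, -8.7,-4,-112,-0.206,0.189,0.777,1]' 30
python3 - <<'E'
from h import *
import pickle
c=cam("wrist"); cv2.imwrite("pics/w2.png",c["frame"][:,:,::-1])
ds=arm.cut_out("wrist","carton_a"); print([(d["score"],d["pixel"],d["region"].sum()) for d in ds])
pickle.dump((c,ds),open("w2.pkl","wb"))
b=.12; cy=np.array([-np.sin(b),np.cos(b),0]); Rg=goal(np.pi/2+b,-np.pi/6,b)
g=np.array([421.2,-152,23])+25*cy; t=g+19*Rg.as_matrix()[:,2]
delta(Rg,t)
E
```

```text
time_s: 7.43
position: [412.3, -86.5, 92.0]
eef_rot: [-3.136, 0.523, 1.698]
force: [0.1, -0.8, 0.2]
gripper_width: 88.0
[(0.71, [319.5, 246.6], np.int64(8968))]
shift [  5.6 -49.5 -87.2] rotvec [-0.     0.001  0.003] rows>= 2.4
```

View pics/w2.png

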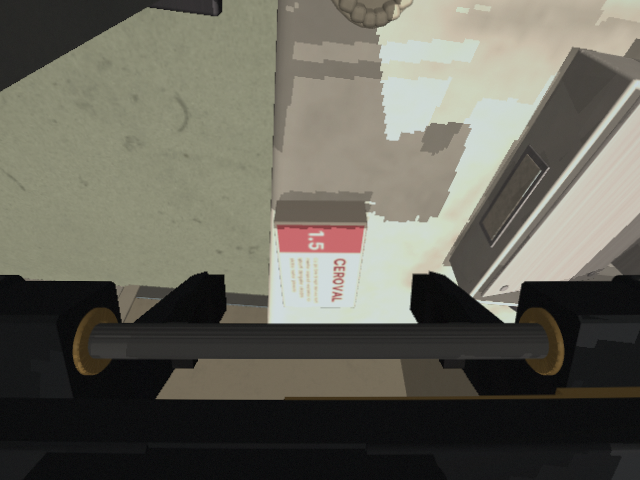

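```bash
python3 - <<'E'
from h import *
import pickle
c,ds=pickle.load(open("w2.pkl","rb"))
p=onplane(c,[[278,227],[367,227],[284,303],[355,303]],24); print(p.round(1), np.linalg.norm(p[0]-p[1]))
print(p[:2].mean(0),np.arctan2(*(p[1]-p[0])[[1,0]]), (p[0]-p[2]),(p[1]-p[3]))
print(proj(c,box(421.2,-152,.12,62,100,0,24)).round())
E
```

```text
[[ 389.4 -111.9   24. ]
 [ 448.1 -104.2   24. ]
 [ 398.1 -200.3   24. ]
 [ 458.2 -192.4   24. ]] 59.25054908522986
[ 418.73951003 -108.04054999   24.        ] 0.12911876258552582 [-8.75984813 88.45316937  0.        ] [-10.11845333  88.16120925   0.        ]
[[284. 284.]
 [274. 197.]
 [352. 284.]
 [362. 198.]
 [282. 306.]
 [271. 220.]
 [353. 307.]
 [366. 221.]]
```

```bash
python3 -m jog '[1.5,-11,-18,0,0,0,1, 3,-22,-37,0,0,0,1, 4.5,-33,-55,0,0,0,1, 6,-43,-72,0,0,0,1, 7,-50,-82,0,0,0,1, 7,-52,-86,0,0,0,1, 7,-52,-86,0,0,0,0.5, 7,-52,-86,0,0,0,0.5]' 30
python3 -m jog '[0,0,0,0,0,0,0, 0,0,0,0,0,0,0, 0,0,0,0,0,0,0, 0,0,0,0,0,0,0]' 30
```

```text
time_s: 8.2
position: [421.3, -139.3, 8.6]
eef_rot: [3.139, 0.524, 1.685]
force: [-0.0, -0.4, 0.2]
gripper_width: 77.0
time_s: 8.53
position: [421.4, -139.2, 9.5]
eef_rot: [3.138, 0.525, 1.684]
force: [-1.3, 2.0, 7.3]
gripper_width: 61.4
```

```bash
python3 -m jog '[0,0,0,0,0,0,0, 0,0,4,0,0,0,0, 0,0,15,0,0,0,0, 0,0,35,0,0,0,0, 0,0,65,0,0,0,0, 0,0,95,0,0,0,0, 0,0,120,0,0,0,0, 0,0,125,0,0,0,0]' 30
python3 - <<'E'
from h import *
import pickle
out={}
for n in("wrist","scene","side"):
    c=cam(n); cv2.imwrite(f"pics/c_{n}.png",c["frame"][:,:,::-1]); out[n]=c
pickle.dump(out,open("c.pkl","wb"))
print(arm.observe()["force"])
c=out["scene"]["frame"][150:300,270:470]
cv2.imwrite("pics/c_scene.png",cv2.resize(c,None,fx=3.5,fy=3.5,interpolation=cv2.INTER_CUBIC)[:,:,::-1])
c=out["side"]["frame"][170:380,150:430]
cv2.imwrite("pics/c_side.png",cv2.resize(c,None,fx=2.8,fy=2.8,interpolation=cv2.INTER_CUBIC)[:,:,::-1])
E
```

```text
time_s: 9.2
position: [422.5, -139.2, 138.2]
eef_rot: [3.131, 0.527, 1.682]
force: [0.9, 0.5, -1.6]
gripper_width: 62.0
[ 0.1680132   0.06754416 -3.54102072]
```

View pics/c_wrist.png

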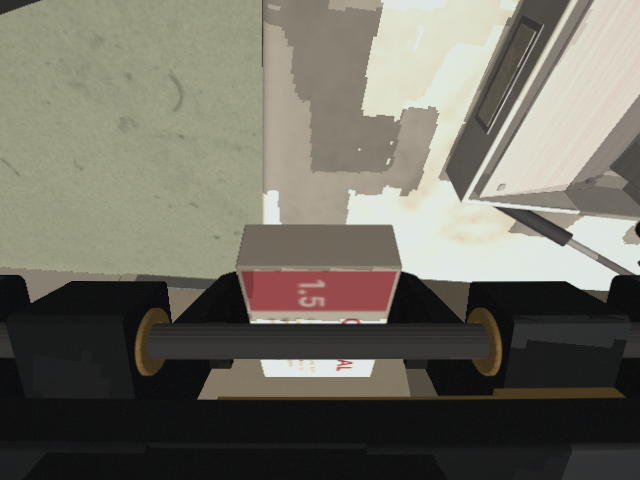

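View pics/c_scene.png

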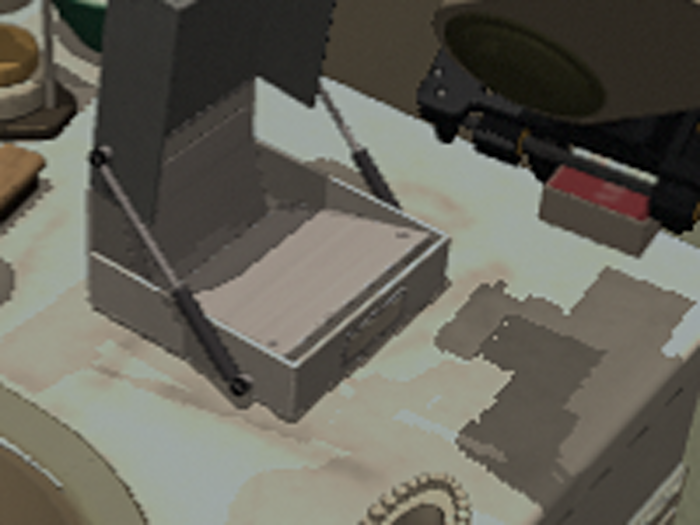

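View pics/c_side.png

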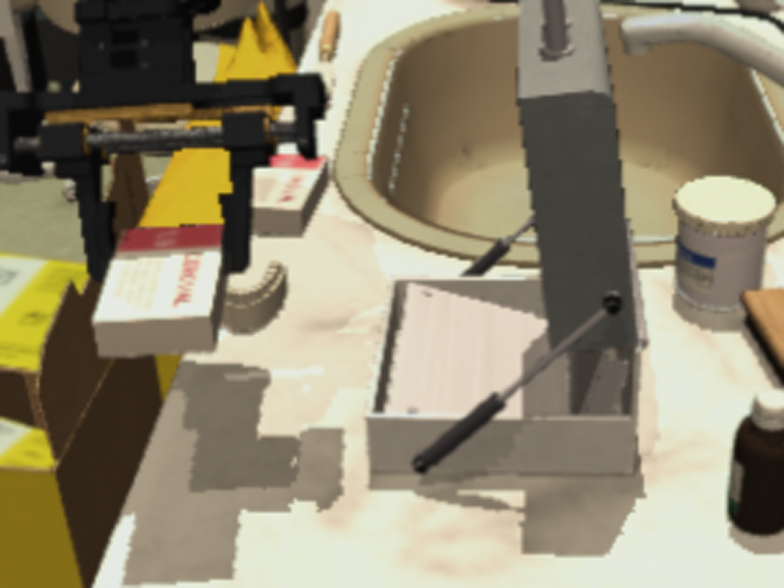

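```bash
python3 - <<'E'
from h import *
import pickle
o=pickle.load(open("c.pkl","rb"))
a=onplane(o["scene"],[[354.9,253.2],[398.6,218]],46);print(a.round(1),np.diff(a,axis=0))
b=onplane(o["side"],[[290.2,270.2],[282,319]],46);print(b.round(1),np.diff(b,axis=0))
for ctr,yw in[((610.5,-70.5),-.02)]:
  P=box(*ctr,yw,160,160,0,46); 
  for n,(x0,y0,s) in dict(scene=(270,150,3.5),side=(150,170,2.8)).items():
    im=cv2.imread(f"pics/c_{n}.png"); q=((proj(o[n],P)-[x0,y0])*s)
    for i in range(8):
        cv2.circle(im,tuple(int(v) for v in q[i]),3,(0,255,0) if i>3 else (0,0,255),-1)
    cv2.imwrite(f"pics/cc_{n}.png",im)
    print(q.round())
# carton in wrist: near end edge corners
c=o["wrist"]; s=arm.observe()
print(s["eef_rot"])
E
```

```text
[[ 530.1    6.3   46. ]
 [ 524.8 -144.3   46. ]] [[  -5.25148177 -150.54226055    0.        ]]
[[ 533.1    3.5   46. ]
 [ 532.5 -149.8   46. ]] [[  -0.62789843 -153.28487414    0.        ]]
[[441. 288.]
 [285. 422.]
 [245. 186.]
 [ 84. 303.]
 [449. 232.]
 [289. 364.]
 [248. 130.]
 [ 83. 246.]]
[[368. 476.]
 [395. 330.]
 [633. 481.]
 [619. 332.]
 [364. 416.]
 [392. 275.]
 [637. 420.]
 [622. 277.]]
[3.13787502 0.52497871 1.68415021]
```

View pics/cc_scene.png

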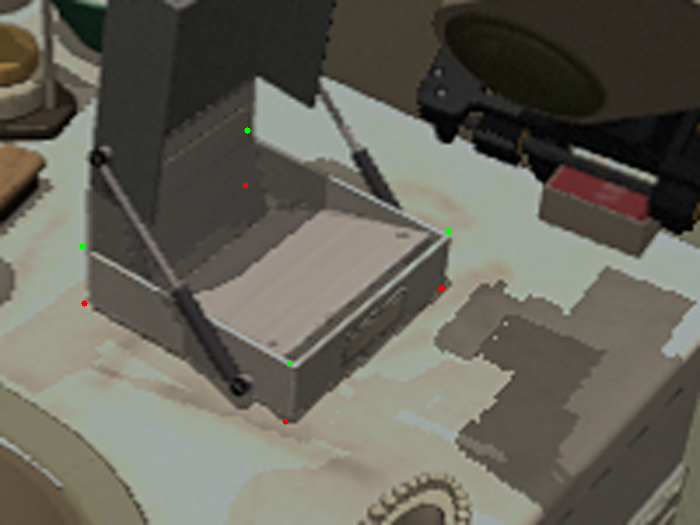

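View pics/cc_side.png

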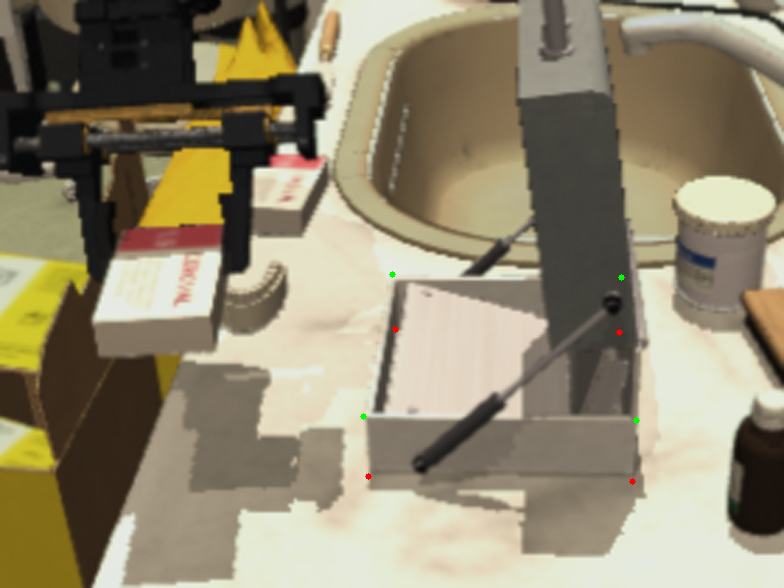

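```bash
python3 - <<'E'
from h import *
import pickle
from scipy.optimize import least_squares
o=pickle.load(open("c.pkl","rb")); c=o["wrist"]
px=np.array([[238.5,268.5],[400.5,269.5],[248.5,225.5],[392,225.5]])
# model in carton frame: origin mid underside, y along length(+ toward near end), x jaw
M=np.array([[-31,50,24],[31,50,24],[-31,50,0],[31,50,0]],float)
s=arm.observe()
def f(v,n=4,full=False):
    Rc=R.from_euler('xyz',[v[3],v[4],v[5]]); P=Rc.apply(M)+v[:3]
    return (proj(c,P)-px).ravel()
r=least_squares(f,[423,-154,128,0,0,.115]); print(r.x.round(3),r.fun.round(1))
# fix yaw, roll-about-y
def f2(v): return f([v[0],v[1],v[2],v[3],0,.114])
r=least_squares(f2,[423,-154,128,0]); print(r.x.round(3),r.fun.round(1))
def f3(v): return f([v[0],v[1],v[2],0,0,.114])
r=least_squares(f3,[423,-154,128]); print(r.x.round(3),r.fun.round(1))
print(s["position"],s["eef_rot"])
E
```

```text
[ 4.27331e+02 -1.57368e+02  1.25670e+02  1.50000e-02 -2.90000e-02
  1.33000e-01] [-0.1  0.1  0.  -0.1  0.1 -0.1 -0.   0.1]
[ 4.26240e+02 -1.57514e+02  1.25606e+02  1.50000e-02] [ 0.7  1.   0.8 -1.  -0.7  0.3 -0.9 -0.4]
[ 426.252 -157.63   126.454] [ 0.5  0.8  0.9 -1.3 -0.7  0.6 -0.9 -0.1]
[ 421.03646215 -138.94126889  133.98882152] [3.13787502 0.52497871 1.68415021]
```

```bash
cat >> h.py <<'E'
PSI=-.022; O=np.array([656.,-72.,14.])
RB=R.from_euler('z',PSI)*R.from_euler('y',np.radians(15))   # bed axes
def bed(p): return O+RB.apply(p)
def inbed(w): return RB.inv().apply(np.array(w)-O)
def rel():
    s=arm.observe(); print("TCP in bed",inbed(s["position"]).round(1),"F in bed",RB.inv().apply(s["force"]).round(1),"w",round(s["gripper_width"],1))
RP=goal(np.pi+PSI,-np.radians(15),np.pi/2+PSI)
E
python3 - <<'E'
from h import *
print(RP.as_matrix().round(2), RB.as_matrix().round(2))
for d,h in((15,60),(15,3),(0,0)):
    print(bed([-68-d,0,9+h]).round(1)); delta(RP,bed([-68-d,0,9+h]))
E
```

```text
[[-0.97  0.02  0.26]
 [ 0.02  1.   -0.01]
 [-0.26  0.   -0.97]] [[ 0.97  0.02  0.26]
 [-0.02  1.   -0.01]
 [-0.26 -0.    0.97]]
[593.7 -70.6 102.1]
shift [172.7  68.3 -31.9] rotvec [0.191 0.215 1.425] rows>= 11.6
[579.  -70.3  47.1]
shift [157.9  68.6 -86.9] rotvec [0.191 0.215 1.425] rows>= 11.6
[592.7 -70.6  40.3]
shift [171.6  68.3 -93.7] rotvec [0.191 0.215 1.425] rows>= 11.6
```

```bash
python3 -m jog '[3,3,5,0.0147,0.0165,0.11,0, 8,8,10,0.0294,0.033,0.219,0, 15,14,15,0.044,0.05,0.329,0, 24,22,20,0.059,0.066,0.438,0, 35,30,20,0.073,0.083,0.548,0, 50,38,20,0.088,0.099,0.658,0, 65,46,20,0.103,0.116,0.767,0, 80,52,20,0.118,0.132,0.877,0]' 30
python3 - <<'E'
from h import *
delta(RP,[579,-70.3,115])
E
```

```text
time_s: 10.02
position: [500.6, -86.1, 151.7]
eef_rot: [-3.092, 0.355, 2.591]
force: [0.2, -0.3, -2.7]
gripper_width: 61.6
shift [ 78.4  15.8 -36.7] rotvec [0.072 0.077 0.543] rows>= 4.4
```

```bash
python3 -m jog '[14,3,-5,0.014,0.015,0.109,0, 30,6,-12,0.029,0.031,0.217,0, 46,9,-20,0.043,0.046,0.326,0, 62,12,-28,0.058,0.062,0.434,0, 74,15,-34,0.072,0.077,0.543,0, 78.4,15.8,-36.7,0.072,0.077,0.543,0, 78.4,15.8,-36.7,0.072,0.077,0.543,0]' 30
python3 - <<'E'
from h import *
import pickle
out={}
for n in("wrist","scene","side"):
    c=cam(n); cv2.imwrite(f"pics/p_{n}.png",c["frame"][:,:,::-1]); out[n]=c
pickle.dump(out,open("p.pkl","wb"))
c=out["scene"]["frame"][90:290,250:480]
cv2.imwrite("pics/p_scene.png",cv2.resize(c,None,fx=3,fy=3,interpolation=cv2.INTER_CUBIC)[:,:,::-1])
c=out["side"]["frame"][130:370,210:450]
cv2.imwrite("pics/p_side.png",cv2.resize(c,None,fx=2.5,fy=2.5,interpolation=cv2.INTER_CUBIC)[:,:,::-1])
rel(); delta(RP,bed([-83,0,12]))
E
```

```text
time_s: 10.6
position: [578.5, -70.4, 112.3]
eef_rot: [3.141, 0.257, 3.115]
force: [-0.5, -0.5, -2.9]
gripper_width: 61.9
TCP in bed [-101.3    0.3   76.8] F in bed [ 0.8 -1.1 -2.4] w 61.5
shift [  0.9  -0.3 -67.4] rotvec [-0.    -0.002  0.002] rows>= 1.6
```

View pics/p_wrist.png

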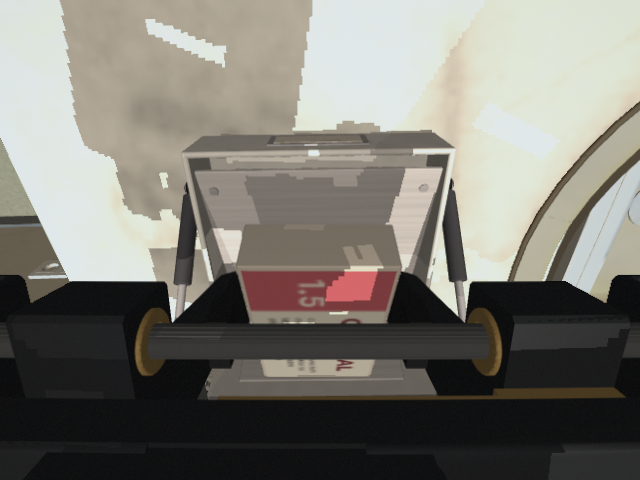

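View pics/p_scene.png

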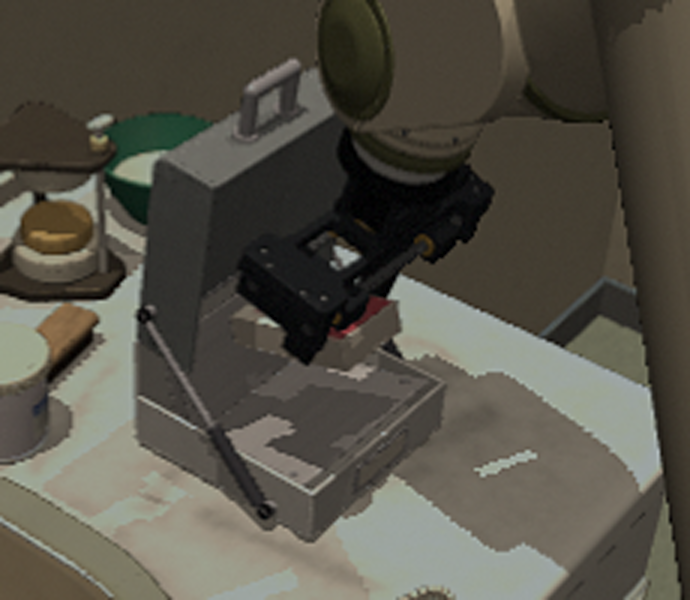

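View pics/p_side.png

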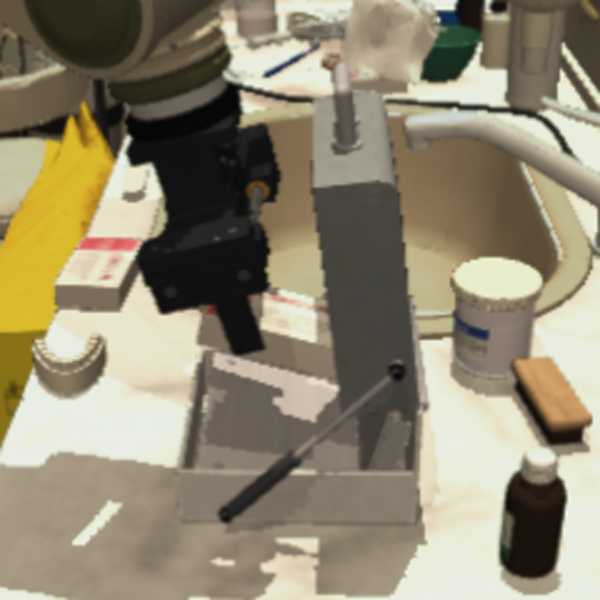

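```bash
python3 -m jog '[0,0,-12,0,0,0,0, 0,0,-28,0,0,0,0, 0,0,-44,0,0,0,0, 0.5,0,-54,0,0,0,0, 0.9,0,-59,0,0,0,0, 0.9,0,-62,0,0,0,0, 0.9,0,-62,0,0,0,0]' 30
python3 - <<'E'
from h import *
rel(); delta(RP,bed([-83,0,9]))
E
```

```text
time_s: 11.33
position: [578.9, -69.9, 52.4]
eef_rot: [3.142, 0.26, 3.117]
force: [-0.3, 0.5, -2.2]
gripper_width: 62.0
TCP in bed [-84.5   0.4  17.2] F in bed [ 0.3  0.5 -2.2] w 62.0
shift [-0.7 -0.4 -8.3] rotvec [-0.    -0.002  0.003] rows>= 0.2
```

```bash
python3 -m jog '[0,0,-2,0,0,0,0, 0,0,-4,0,0,0,0, 0,0,-5,0,0,0,0, 0,0,-6,0,0,0,0, 0,0,-6,0,0,0,0]' 30
python3 - <<'E'
from h import *
rel()
E
```

```text
time_s: 11.75
position: [578.9, -70.0, 46.4]
eef_rot: [-3.142, 0.26, 3.117]
force: [-0.5, 0.4, -2.4]
gripper_width: 61.7
TCP in bed [-82.9   0.3  11.4] F in bed [ 0.1  0.4 -2.5] w 61.7
```

```bash
python3 -m jog '[0,0,-1,0,0,0,0, 0,0,-2,0,0,0,0, 0,0,-2.5,0,0,0,0, 0,0,-2.5,0,0,0,0]' 30
python3 - <<'E'
from h import *
rel()
E
```

```text
time_s: 12.08
position: [578.8, -70.0, 43.8]
eef_rot: [3.142, 0.26, 3.117]
force: [0.7, -0.2, -2.6]
gripper_width: 61.6
TCP in bed [-82.3   0.3   8.8] F in bed [ 1.4 -0.2 -2.3] w 61.6
```

```bash
python3 -m jog '[0,0,-1,0,0,0,0, 0,0,-2,0,0,0,0, 0,0,-2,0,0,0,0]' 30
python3 - <<'E'
from h import *
rel()
c=cam("side"); c=c["frame"][130:370,210:450]
cv2.imwrite("pics/q_side.png",cv2.resize(c,None,fx=2.5,fy=2.5,interpolation=cv2.INTER_CUBIC)[:,:,::-1])
E
```

```text
time_s: 12.33
position: [579.5, -70.1, 43.2]
eef_rot: [-3.141, 0.263, 3.117]
force: [-2.7, 0.8, 8.8]
gripper_width: 61.8
TCP in bed [-81.4   0.2   8.4] F in bed [-4.9  0.8  7.8] w 61.8
```

View pics/q_side.png

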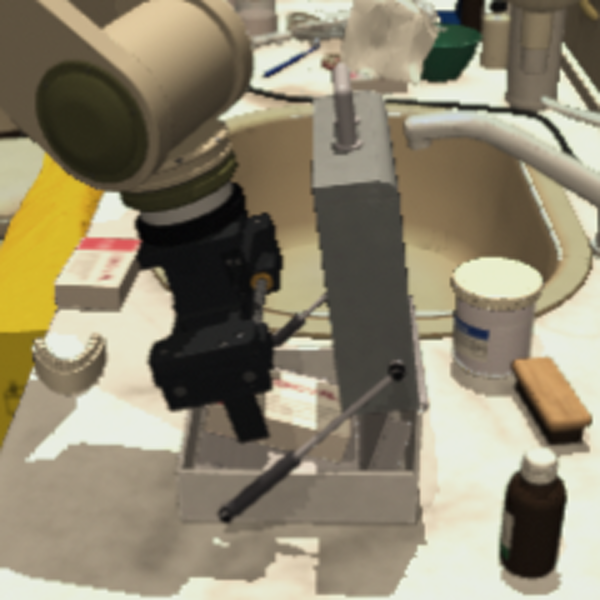

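```bash
python3 -m jog '[2.9,0,-0.3,0,0,0,0, 5.8,-0.1,-1,0,0,0,0, 8.7,-0.2,-1.8,0,0,0,0, 9.7,-0.2,-2.1,0,0,0,0, 9.7,-0.2,-2.1,0,0,0,0]' 30
python3 - <<'E'
from h import *
rel()
E
```

```text
time_s: 12.8
position: [589.5, -70.3, 40.6]
eef_rot: [-3.141, 0.262, 3.117]
force: [0.4, 0.1, -2.0]
gripper_width: 61.3
TCP in bed [-71.2   0.2   8.5] F in bed [ 0.9  0.1 -1.8] w 61.3
```

```bash
python3 -m jog '[1,0,-0.5,0,0,0,0, 2,0,-1,0,0,0,0, 3,0,-1.3,0,0,0,0, 3,0,-1.3,0,0,0,0]' 30
python3 - <<'E'
from h import *
rel()
E
```

```text
time_s: 13.13
position: [591.7, -70.4, 39.9]
eef_rot: [-3.141, 0.261, 3.118]
force: [-9.5, -1.6, 10.1]
gripper_width: 61.8
TCP in bed [-68.9   0.2   8.4] F in bed [-11.8  -1.8   7.4] w 61.8
```

```bash
python3 -m jog '[1,0,0,0,0,0,0, 1.5,0,0.2,0,0,0,0, 1.5,0,0.2,0,0,0,0]' 30
python3 - <<'E'
from h import *
rel()
c=cam("wrist"); cv2.imwrite("pics/q_w.png",c["frame"][:,:,::-1])
E
```

```text
time_s: 13.38
position: [591.6, -70.4, 39.9]
eef_rot: [-3.141, 0.257, 3.118]
force: [-10.7, -2.3, 5.6]
gripper_width: 61.4
TCP in bed [-68.9   0.2   8.3] F in bed [-11.7  -2.5   2.6] w 61.4
```

View pics/q_w.png

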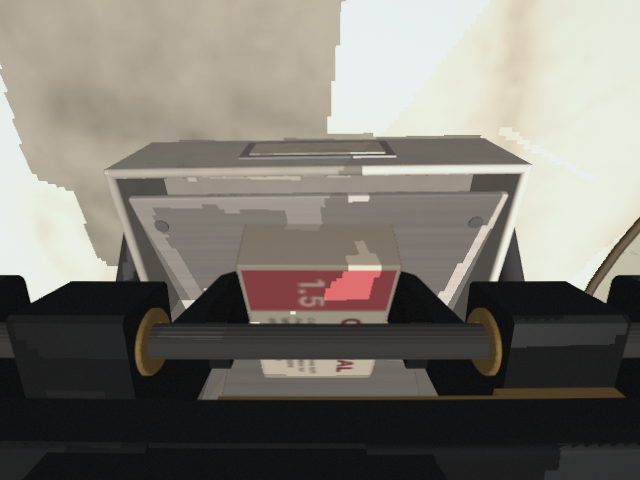

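```bash
python3 -m jog '[0,0,0,0,0,0,0.15, 0,0,0,0,0,0,0.85, 0,0,0,0,0,0,0.85, 0,0,0,0,0,0,0.85, 0,0,0,0,0,0,0.85]' 30
python3 - <<'E'
from h import *
rel()
E
```

```text
time_s: 13.85
position: [591.8, -70.4, 39.9]
eef_rot: [-3.141, 0.258, 3.118]
force: [-0.4, 0.1, -0.1]
gripper_width: 74.8
TCP in bed [-68.7   0.2   8.4] F in bed [-0.3  0.1 -0.2] w 74.8
```

```bash
python3 -m jog '[-3,0,11,0,0,0,0.85, -8,0,30,0,0,0,0.85, -15,0,55,0,0,0,0.85, -25,0,85,0,0,0,0.85, -40,0,110,0,0,0,0.85, -60,0,130,0,0,0,1]' 30
python3 - <<'E'
from h import *
import pickle
out={}
for n in("wrist","scene","side"):
    c=cam(n); cv2.imwrite(f"pics/r_{n}.png",c["frame"][:,:,::-1]); out[n]=c
pickle.dump(out,open("r.pkl","wb"))
c=out["scene"]["frame"][90:290,250:480]
cv2.imwrite("pics/r_scene.png",cv2.resize(c,None,fx=3,fy=3,interpolation=cv2.INTER_CUBIC)[:,:,::-1])
b=-.075; cy=np.array([-np.sin(b),np.cos(b),0]); Rg=goal(np.pi/2+b,-np.pi/6,b)
g=np.array([418.3,203,23])+25*cy; t=g+19*Rg.as_matrix()[:,2]; print(t)
delta(Rg,t-80*Rg.as_matrix()[:,2])
E
```

```text
time_s: 14.35
position: [531.9, -70.5, 172.7]
eef_rot: [-3.14, 0.261, 3.119]
force: [-1.0, 0.2, -0.1]
gripper_width: 79.7
[419.46141046 218.45642668   6.54551733]
shift [-109.2  328.8  -96.1] rotvec [-0.216 -0.199 -1.611] rows>= 13.1
```

View pics/r_wrist.png

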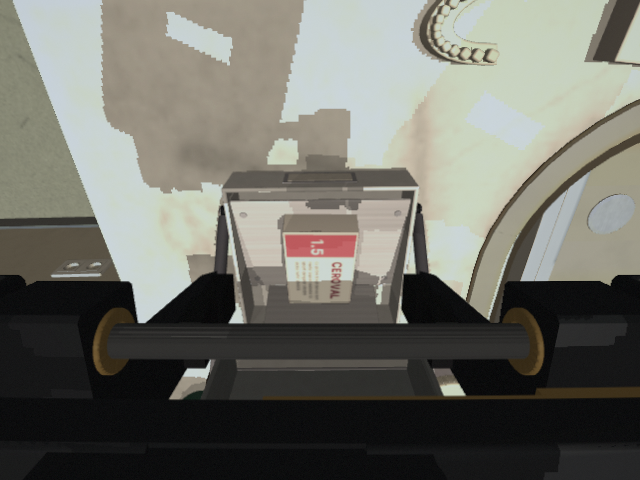

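View pics/r_scene.png

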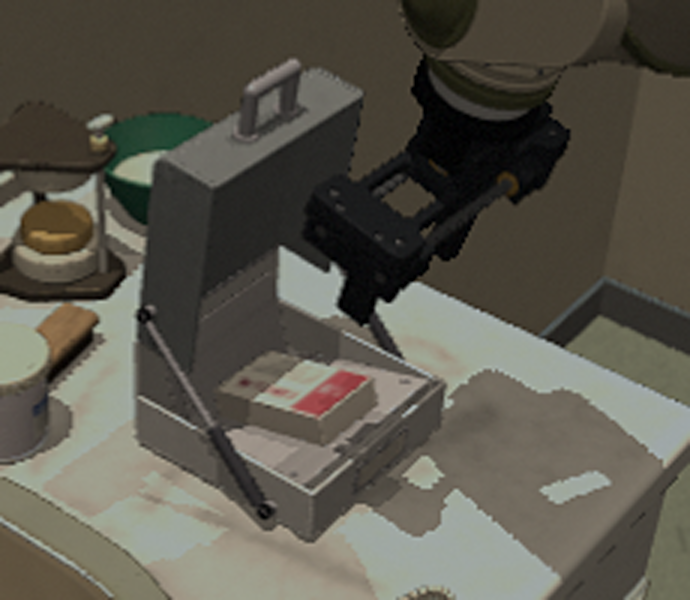

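```bash
python3 -m jog '[-8,16,2,-0.0155,-0.0142,-0.115,1, -16,36,4,-0.031,-0.0285,-0.23,1, -24,60,5,-0.046,-0.043,-0.345,1, -32,84,5,-0.062,-0.057,-0.46,1, -40,108,3,-0.077,-0.071,-0.575,1, -48,134,0,-0.093,-0.085,-0.69,1, -56,160,-6,-0.108,-0.1,-0.806,1, -64,188,-14,-0.123,-0.114,-0.92,1]' 30
python3 - <<'E'
from h import *
b=-.075; cy=np.array([-np.sin(b),np.cos(b),0]); Rg=goal(np.pi/2+b,-np.pi/6,b)
g=np.array([418.3,203,23])+25*cy; t=g+19*Rg.as_matrix()[:,2]
delta(Rg,t-90*Rg.as_matrix()[:,2])
E
```

```text
time_s: 15.17
position: [473.0, 102.0, 161.1]
eef_rot: [-3.078, 0.365, 2.436]
force: [0.9, -0.3, 0.5]
gripper_width: 88.1
shift [-50.1 161.4 -76.6] rotvec [-0.128 -0.118 -0.911] rows>= 7.4
```

```bash
python3 -m jog '[-7,20,-8,-0.016,-0.0148,-0.114,1, -14,42,-18,-0.032,-0.03,-0.228,1, -21,64,-28,-0.048,-0.044,-0.342,1, -28,88,-40,-0.064,-0.059,-0.456,1, -36,112,-52,-0.08,-0.074,-0.57,1, -43,136,-64,-0.096,-0.089,-0.684,1, -49,156,-74,-0.112,-0.103,-0.798,1, -50,161,-76,-0.128,-0.118,-0.911,1]' 30
python3 - <<'E'
from h import *
import pickle
c=cam("wrist"); cv2.imwrite("pics/w3.png",c["frame"][:,:,::-1])
pickle.dump(c,open("w3.pkl","wb"))
b=-.075; cy=np.array([-np.sin(b),np.cos(b),0]); Rg=goal(np.pi/2+b,-np.pi/6,b)
g=np.array([418.3,203,23])+25*cy; t=g+19*Rg.as_matrix()[:,2]
delta(Rg,t)
print(proj(c,box(418.3,203,b,62,100,0,24)).round())
E
```

```text
time_s: 15.83
position: [421.5, 265.7, 82.1]
eef_rot: [-3.139, 0.526, 1.494]
force: [0.4, -0.3, -0.7]
gripper_width: 88.3
shift [ -3.2 -46.9 -75.6] rotvec [ 0.003 -0.     0.01 ] rows>= 2.1
[[284. 291.]
 [273. 203.]
 [354. 291.]
 [365. 203.]
 [282. 314.]
 [269. 227.]
 [356. 314.]
 [369. 227.]]
```

View pics/w3.png

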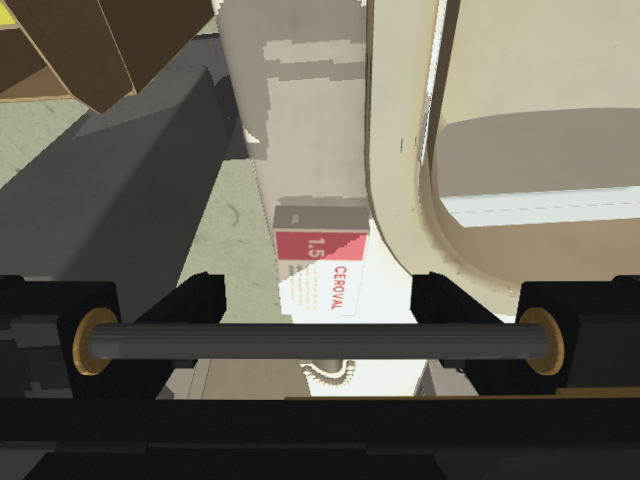

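```bash
python3 - <<'E'
from h import *
import pickle
c=pickle.load(open("w3.pkl","rb"))
cv2.imwrite("pics/w3z.png",cv2.resize(c["frame"][190:340,230:450],None,fx=3.6,fy=3.6,interpolation=cv2.INTER_CUBIC)[:,:,::-1])
print(onplane(c,[[372,205],[378,235],[395,255],[415,275]],3).round(1))
print(onplane(c,[[275,232],[369,234]],24).round(1))
s=cam("side"); cv2.imwrite("pics/s3z.png",cv2.resize(s["frame"][190:290,200:340],None,fx=5,fy=5,interpolation=cv2.INTER_CUBIC)[:,:,::-1])
E
```

```text
[[457.4 250.5   3. ]
 [462.8 221.9   3. ]
 [477.1 199.    3. ]
 [495.8 172.7   3. ]]
[[393.9 250.5  24. ]
 [453.4 244.2  24. ]]
```

View pics/w3z.png

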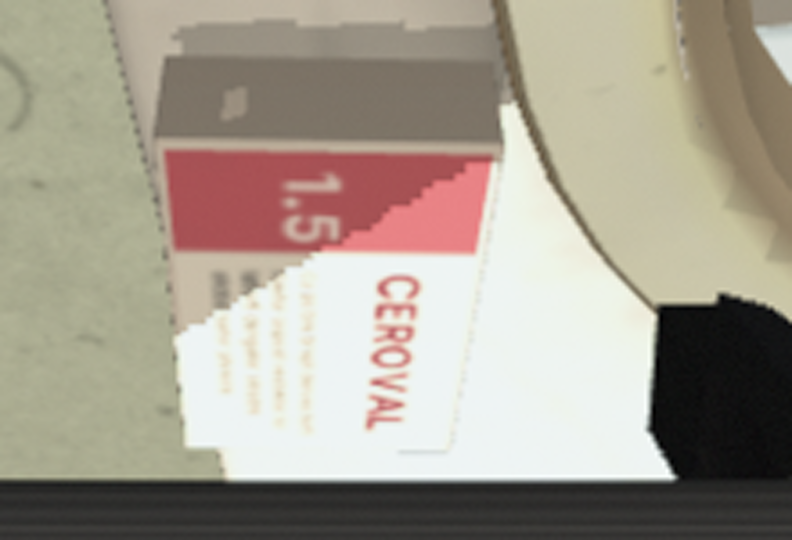

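View pics/s3z.png

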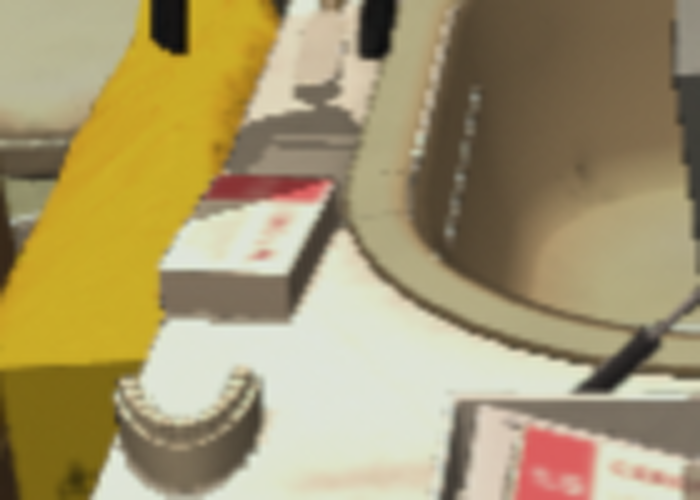

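```bash
python3 -m jog '[-0.5,-11,-16,0.003,0,0.01,0.9, -1,-22,-32,0.003,0,0.01,0.9, -1.5,-33,-46,0.003,0,0.01,0.9, -2,-42,-58,0.003,0,0.01,0.9, -2.2,-47,-66,0.003,0,0.01,0.9, -2.2,-49.5,-70,0.003,0,0.01,0.9, -2.2,-49.5,-71,0.003,0,0.01,0.9]' 30
python3 - <<'E'
from h import *
s=arm.observe(); print(s["position"],s["force"],s["gripper_width"])
c=cam("wrist"); cv2.imwrite("pics/w4.png",c["frame"][:,:,::-1])
E
```

```text
time_s: 16.52
position: [421.0, 214.1, 11.5]
eef_rot: [-3.139, 0.522, 1.508]
force: [0.3, 0.1, 0.6]
gripper_width: 79.5
[421.02901604 214.12268075  11.50322724] [0.30660634 0.1074877  0.61500115] 79.47554623026284
```

View pics/w4.png

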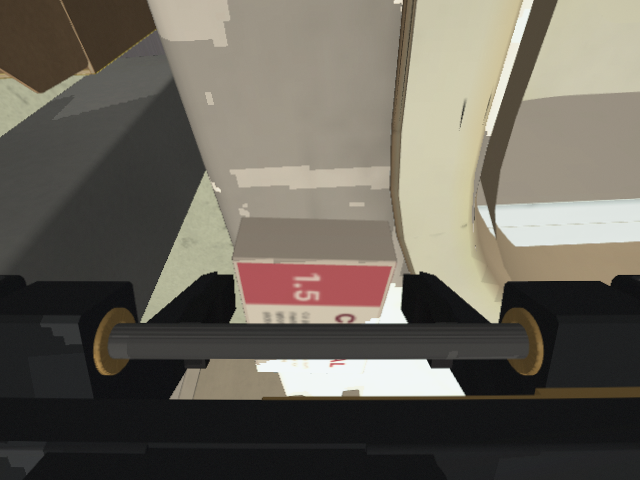

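```bash
python3 -m jog '[-1,0,0,0,0,0,0.5, -1,0,0,0,0,0,0, -1,0,0,0,0,0,0, -1,0,0,0,0,0,0, -1,0,0,0,0,0,0]' 30
python3 -m jog '[0,0,5,0,0,0,0, 0,0,15,0,0,0,0, 0,0,35,0,0,0,0, 0,0,65,0,0,0,0, 0,0,95,0,0,0,0, 0,0,115,0,0,0,0, 0,0,120,0,0,0,0, 0,0,120,0,0,0,0]' 30
python3 - <<'E'
from h import *
import pickle
c=cam("wrist"); cv2.imwrite("pics/w5.png",c["frame"][:,:,::-1]); pickle.dump((c,arm.observe()),open("w5.pkl","wb"))
s=arm.observe(); print(s["position"],s["eef_rot"],s["force"])
delta(RP,[583,-72,150])
E
```

```text
time_s: 16.98
position: [420.2, 215.0, 12.2]
eef_rot: [-3.14, 0.521, 1.508]
force: [-2.1, 2.5, 5.1]
gripper_width: 61.5
time_s: 17.65
position: [420.5, 215.1, 133.4]
eef_rot: [3.14, 0.52, 1.506]
force: [0.8, -0.6, -3.2]
gripper_width: 62.0
[420.00870294 214.88987132 132.08634557] [-3.14013383  0.52084546  1.50777445] [ 0.01495664 -0.1080578  -3.04936325]
shift [ 163.  -286.9   17.9] rotvec [0.214 0.195 1.602] rows>= 13.0
```

View pics/w5.png

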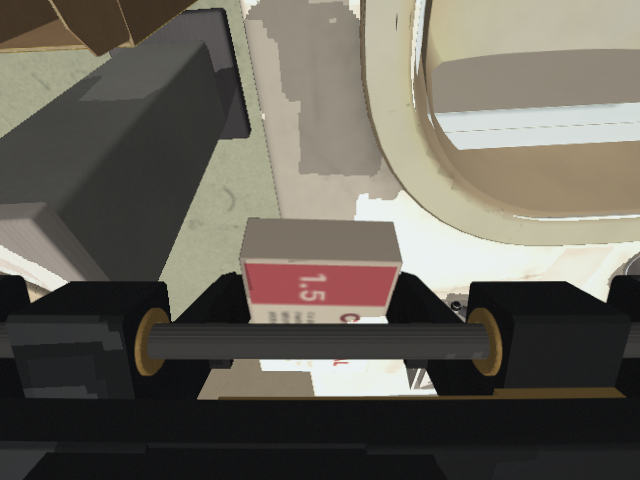

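```bash
python3 - <<'E'
from h import *
import pickle
from scipy.optimize import least_squares
M=np.array([[-31,50,24],[31,50,24],[-31,50,0],[31,50,0]],float)
def go(c,px,s,x0):
    T=R.from_euler('xyz',s["eef_rot"])
    # tool-carton nominal: carton axes in world = x: jaw
    yaw0=s["eef_rot"][2]-np.pi/2
    def f(v):
        Rc=R.from_euler('z',yaw0)*R.from_euler('xyz',v[3:6]); return (proj(c,Rc.apply(M)+v[:3])-px).ravel()
    r=least_squares(f,list(x0)+[0,0,0])
    d=R.from_euler('z',-yaw0).apply(r.x[:3]-s["position"])
    print("centre underside rel TCP in (x jaw,y long,z)",d.round(1),"tilts deg",np.degrees(r.x[3:]).round(1),r.fun.round(1))
c,s=pickle.load(open("w5.pkl","rb"))
im=c["frame"][200:330,220:420]; cv2.imwrite("pics/w5z.png",cv2.resize(im,None,fx=4,fy=4,interpolation=cv2.INTER_CUBIC)[:,:,::-1])
go(c,np.array([[240.5,260],[400.5,265],[248.5,218.5],[392,223.5]]),s,(420,196,120))
E
```

```text
centre underside rel TCP in (x jaw,y long,z) [  0.3 -17.4 -12.6] tilts deg [ 0.2 -0.1 -2.7] [-0.5  0.1  0.5  0.1  0.7 -0.1 -0.7 -0.1]
```

View pics/w5z.png

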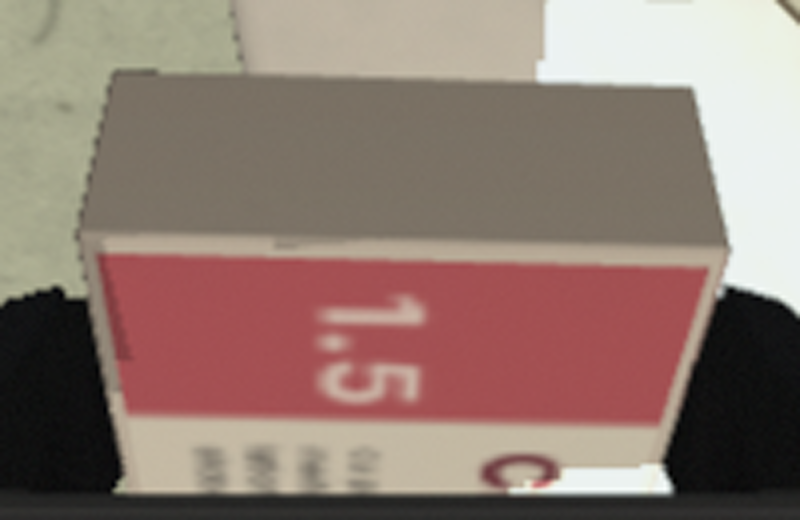

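```bash
python3 -m jog '[4,-14,5,0.0165,0.015,0.123,0, 8,-34,10,0.033,0.03,0.246,0, 12,-56,15,0.049,0.045,0.37,0, 16,-80,20,0.066,0.06,0.493,0, 20,-104,25,0.082,0.075,0.616,0, 25,-128,30,0.099,0.09,0.74,0, 30,-152,35,0.115,0.105,0.862,0, 36,-176,38,0.132,0.12,0.98,0]' 30
python3 - <<'E'
from h import *
RQ=R.from_euler('z',.02)*RP
delta(RQ,[495,-68,172]); delta(RQ,bed([-82.5,.2,39.5])+[0,0,40]); print(bed([-82.5,.2,39.5]))
E
```

```text
time_s: 18.37
position: [453.0, 46.8, 167.3]
eef_rot: [-3.08, 0.364, 2.448]
force: [0.9, 1.3, -2.2]
gripper_width: 61.5
shift [  42.  -114.8    4.7] rotvec [0.092 0.078 0.71 ] rows>= 5.8
shift [ 133.6 -117.1  -53.8] rotvec [0.092 0.078 0.71 ] rows>= 5.8
[586.55568124 -70.27193005  73.50664136]
```

```bash
python3 -m jog '[7,-22,2,0.015,0.013,0.118,0, 14,-46,3,0.031,0.026,0.237,0, 21,-70,4,0.046,0.039,0.355,0, 30,-92,4,0.061,0.052,0.473,0, 42,-108,2,0.077,0.065,0.592,0, 62,-116,-8,0.092,0.078,0.71,0, 85,-117,-22,0.092,0.078,0.71,0, 108,-117,-38,0.092,0.078,0.71,0]' 30
python3 - <<'E'
from h import *
RQ=R.from_euler('z',.02)*RP
delta(RQ,bed([-82.5,.2,39.5])+[0,0,25])
E
```

```text
time_s: 19.03
position: [561.5, -72.0, 127.2]
eef_rot: [3.141, 0.259, -3.141]
force: [1.2, 0.2, -2.1]
gripper_width: 61.5
shift [ 25.1   1.8 -28.7] rotvec [-0.001 -0.002 -0.003] rows>= 0.9
```

```bash
python3 -m jog '[8,0.5,-8,0,0,0,0, 18,1,-18,0,0,0,0, 25,1.8,-25,0,0,0,0, 25,1.8,-28,0,0,0,0, 25,1.8,-28,0,0,0,0]' 30
python3 - <<'E'
from h import *
import pickle
rel()
out={}
for n in("wrist","scene","side"):
    c=cam(n); cv2.imwrite(f"pics/t_{n}.png",c["frame"][:,:,::-1]); out[n]=c
c=out["scene"]["frame"][90:290,250:480]
cv2.imwrite("pics/t_scene.png",cv2.resize(c,None,fx=3,fy=3,interpolation=cv2.INTER_CUBIC)[:,:,::-1])
c=out["side"]["frame"][130:370,210:450]
cv2.imwrite("pics/t_side.png",cv2.resize(c,None,fx=2.5,fy=2.5,interpolation=cv2.INTER_CUBIC)[:,:,::-1])
c=out["wrist"]["frame"][150:400,170:470]
cv2.imwrite("pics/t_wrist.png",cv2.resize(c,None,fx=2.4,fy=2.4,interpolation=cv2.INTER_CUBIC)[:,:,::-1])
E
```

```text
time_s: 19.45
position: [585.6, -69.7, 97.5]
eef_rot: [3.14, 0.256, -3.141]
force: [0.3, -0.1, -2.2]
gripper_width: 61.7
TCP in bed [-89.7   0.7  62.4] F in bed [ 0.9 -0.1 -2. ] w 61.7
```

View pics/t_wrist.png

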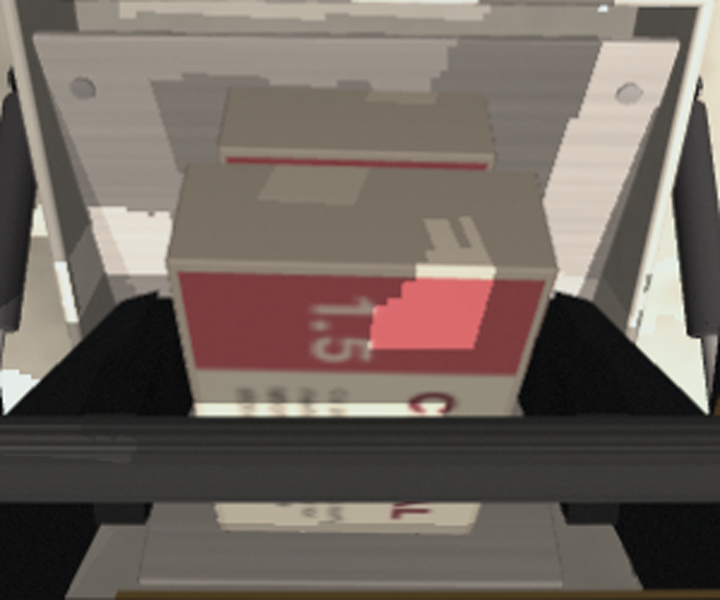

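View pics/t_side.png

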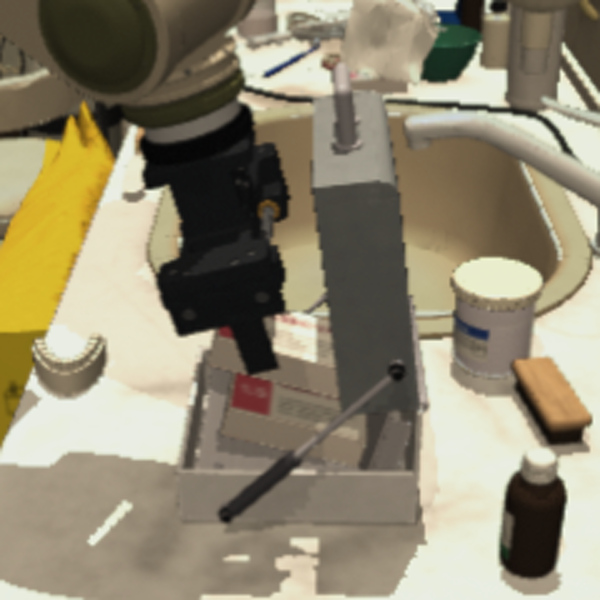

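View pics/t_scene.png

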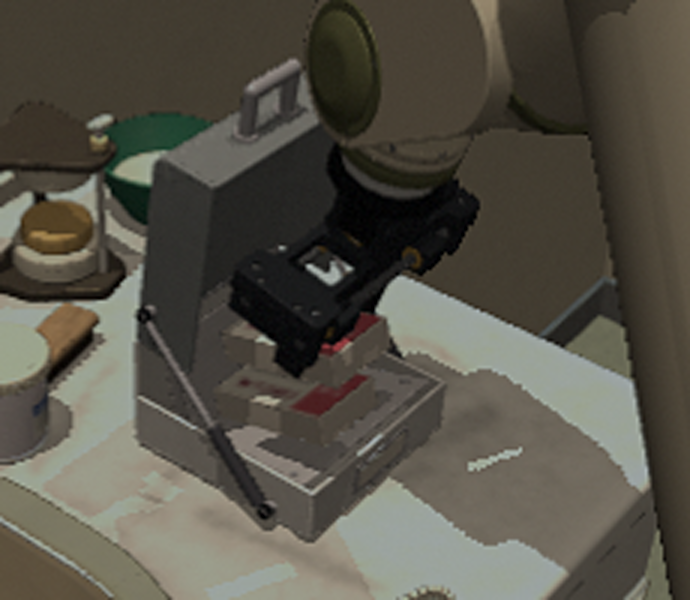

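```bash
python3 -m jog '[0,-0.3,-6,0,0,0,0, 0,-0.5,-12,0,0,0,0, 0,-0.5,-18,0,0,0,0, 0,-0.5,-21,0,0,0,0, 0,-0.5,-22.5,0,0,0,0, 0,-0.5,-22.5,0,0,0,0]' 30
python3 - <<'E'
from h import *
rel()
E
```

```text
time_s: 20.1
position: [585.9, -70.5, 76.6]
eef_rot: [3.141, 0.259, -3.141]
force: [-0.1, 0.0, -2.7]
gripper_width: 61.7
TCP in bed [-83.9  -0.1  42.3] F in bed [ 0.6  0.  -2.6] w 61.7
```

```bash
python3 -m jog '[0,0.2,-1.5,0,0,0,0, 0,0.2,-3,0,0,0,0, 0,0.2,-4,0,0,0,0, 0,0.2,-4,0,0,0,0]' 30
python3 - <<'E'
from h import *
rel()
E
python3 -m jog '[0,0,-1,0,0,0,0, 0,0,-1.5,0,0,0,0, 0,0,-1.5,0,0,0,0]' 30
python3 - <<'E'
from h import *
rel()
E
```

```text
time_s: 20.43
position: [585.9, -70.3, 72.4]
eef_rot: [3.141, 0.258, -3.141]
force: [0.2, -1.3, -2.8]
gripper_width: 61.9
TCP in bed [-82.9   0.1  38.3] F in bed [ 1.  -1.3 -2.6] w 61.9
time_s: 20.68
position: [585.8, -70.3, 70.8]
eef_rot: [3.14, 0.258, -3.141]
force: [0.3, 1.1, -3.3]
gripper_width: 61.8
TCP in bed [-82.5   0.2  36.7] F in bed [ 1.1  1.1 -3.1] w 61.8
```

```bash
python3 -m jog '[0,0,-1,0,0,0,0, 0,0,-1,0,0,0,0]' 30
python3 - <<'E'
from h import *
rel()
E
python3 -m jog '[0,0,-1,0,0,0,0, 0,0,-1,0,0,0,0]' 30
python3 - <<'E'
from h import *
rel()
E
```

```text
time_s: 20.85
position: [585.8, -70.3, 69.7]
eef_rot: [3.14, 0.258, -3.141]
force: [-0.0, -0.1, -3.0]
gripper_width: 61.9
TCP in bed [-82.3   0.2  35.6] F in bed [ 0.7 -0.1 -2.9] w 61.9
time_s: 21.02
position: [586.1, -70.4, 69.1]
eef_rot: [3.141, 0.259, -3.141]
force: [-0.6, 0.4, 1.0]
gripper_width: 62.2
TCP in bed [-81.8   0.1  35.1] F in bed [-0.9  0.4  0.8] w 62.2
```

```bash
python3 -m jog '[2.4,0,-0.6,0,0,0,0, 4.8,-0.1,-1.2,0,0,0,0, 7.2,-0.1,-1.8,0,0,0,0, 9.7,-0.2,-2.5,0,0,0,0, 9.7,-0.2,-2.5,0,0,0,0]' 30
python3 - <<'E'
from h import *
rel()
E
python3 -m jog '[1,0,-0.3,0,0,0,0, 2,0,-0.6,0,0,0,0, 2,0,-0.6,0,0,0,0]' 30
python3 - <<'E'
from h import *
rel()
E
```

```text
time_s: 21.43
position: [596.3, -70.6, 66.4]
eef_rot: [3.141, 0.26, -3.141]
force: [0.6, 0.0, -2.3]
gripper_width: 61.5
TCP in bed [-71.3   0.1  35.1] F in bed [ 1.2  0.1 -2. ] w 61.5
time_s: 21.68
position: [598.5, -70.6, 65.8]
eef_rot: [3.141, 0.26, -3.141]
force: [1.7, -0.6, -2.1]
gripper_width: 61.8
TCP in bed [-68.9   0.1  35.2] F in bed [ 2.2 -0.5 -1.6] w 61.8
```

```bash
python3 -m jog '[0.8,0,-0.5,0,0,0,0, 1.5,0,-1,0,0,0,0, 1.5,0,-1,0,0,0,0]' 30
python3 - <<'E'
from h import *
rel()
E
python3 -m jog '[1,0,-0.3,0,0,0,0, 1.5,0,-0.4,0,0,0,0, 1.5,0,-0.4,0,0,0,0]' 30
python3 - <<'E'
from h import *
rel()
E
```

```text
time_s: 21.93
position: [598.8, -70.6, 65.7]
eef_rot: [3.141, 0.258, -3.14]
force: [-12.4, -1.7, 13.0]
gripper_width: 62.2
TCP in bed [-68.7   0.1  35.1] F in bed [-15.3  -1.9   9.4] w 62.2
time_s: 22.18
position: [598.8, -70.7, 65.7]
eef_rot: [3.141, 0.255, -3.14]
force: [-12.4, -2.1, 10.2]
gripper_width: 61.5
TCP in bed [-68.7   0.1  35.1] F in bed [-14.6  -2.4   6.6] w 61.5
```

```bash
python3 -m jog '[0,0,0,0,0,0,0.15, 0,0,0,0,0,0,0.85, 0,0,0,0,0,0,0.85, 0,0,0,0,0,0,0.85, 0,0,0,0,0,0,0.85]' 30
python3 - <<'E'
from h import *
rel()
E
python3 -m jog '[-3,0,11,0,0,0,0.85, -8,0,30,0,0,0,0.85, -15,0,55,0,0,0,0.85, -25,0,80,0,0,0,0.85, -40,0,95,0,0,0,0.85, -60,0,105,0,0,0,1]' 30
python3 - <<'E'
from h import *
import pickle
out={}
for n in("wrist","scene","side"):
    c=cam(n); out[n]=c
pickle.dump(out,open("u.pkl","wb"))
c=out["scene"]["frame"][90:290,250:480]
cv2.imwrite("pics/u_scene.png",cv2.resize(c,None,fx=3,fy=3,interpolation=cv2.INTER_CUBIC)[:,:,::-1])
c=out["side"]["frame"][130:370,210:450]
cv2.imwrite("pics/u_side.png",cv2.resize(c,None,fx=2.5,fy=2.5,interpolation=cv2.INTER_CUBIC)[:,:,::-1])
c=out["wrist"]["frame"][150:400,170:470]
cv2.imwrite("pics/u_wrist.png",cv2.resize(c,None,fx=2.4,fy=2.4,interpolation=cv2.INTER_CUBIC)[:,:,::-1])
E
```

```text
time_s: 22.6
position: [599.0, -70.7, 65.7]
eef_rot: [3.141, 0.255, -3.14]
force: [0.2, 0.2, 0.7]
gripper_width: 74.6
TCP in bed [-68.5   0.1  35.2] F in bed [-0.   0.3  0.7] w 74.6
time_s: 23.1
position: [539.4, -70.9, 173.4]
eef_rot: [-3.14, 0.259, -3.139]
force: [0.1, -0.7, 1.1]
gripper_width: 79.9
```

View pics/u_wrist.png

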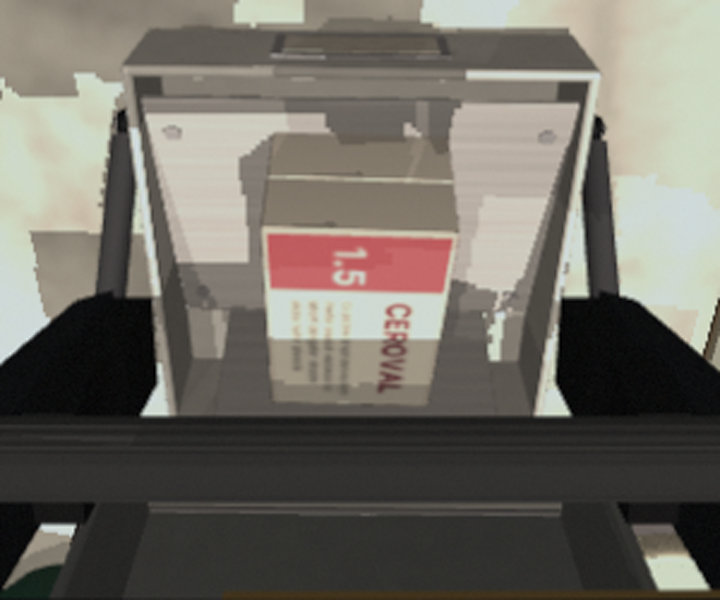

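View pics/u_scene.png

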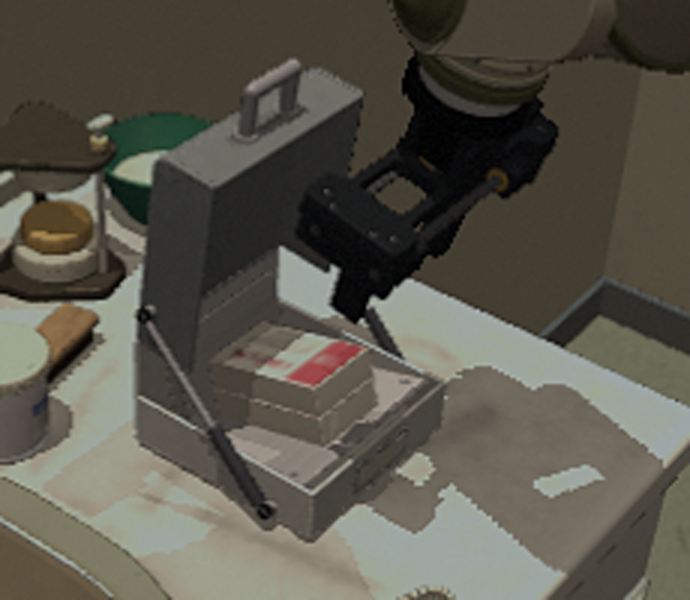

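View pics/u_side.png

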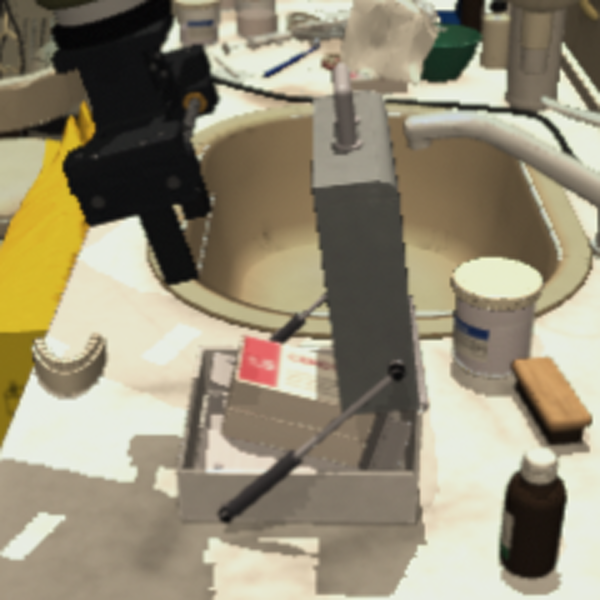

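```bash
python3 - <<'E'
from h import *
import pickle
o=pickle.load(open("u.pkl","rb"))
def pts(x): return np.array([bed([x,y,z]) for z in(48,24,0) for y in(-31,31)])
for x in(-100,-104): print(x,((proj(o["wrist"],pts(x))-[170,150])*2.4).round(0).tolist())
for x in(-100,-104): print(x,((proj(o["scene"],pts(x))-[250,90])*3).round(0).tolist())
for x in(-100,-104): print(x,((proj(o["side"],pts(x))-[210,130])*2.5).round(0).tolist())
print("bed front corners/screws wrist",((proj(o["wrist"],[bed([-114,-75,0]),bed([-114,75,0])])-[170,150])*2.4).round(0).tolist())
im=o["wrist"]["frame"][170:330,250:390]; cv2.imwrite("pics/u_wz.png",cv2.resize(im,None,fx=5,fy=5,interpolation=cv2.INTER_CUBIC)[:,:,::-1])
im=o["scene"]["frame"][185:250,310:385]; cv2.imwrite("pics/u_sz.png",cv2.resize(im,None,fx=9,fy=9,interpolation=cv2.INTER_CUBIC)[:,:,::-1])
E
```

```text
-100 [[258.0, 238.0], [456.0, 242.0], [265.0, 186.0], [450.0, 190.0], [271.0, 139.0], [445.0, 143.0]]
-104 [[257.0, 229.0], [458.0, 234.0], [264.0, 177.0], [452.0, 181.0], [270.0, 130.0], [446.0, 135.0]]
-100 [[362.0, 342.0], [308.0, 384.0], [367.0, 372.0], [313.0, 414.0], [372.0, 400.0], [319.0, 443.0]]
-104 [[367.0, 343.0], [312.0, 385.0], [372.0, 373.0], [318.0, 415.0], [376.0, 402.0], [323.0, 445.0]]
-100 [[241.0, 381.0], [247.0, 334.0], [233.0, 409.0], [239.0, 361.0], [225.0, 436.0], [232.0, 387.0]]
-104 [[235.0, 380.0], [242.0, 333.0], [227.0, 408.0], [234.0, 360.0], [219.0, 435.0], [227.0, 386.0]]
bed front corners/screws wrist [[140.0, 105.0], [577.0, 115.0]]
```

View pics/u_wz.png

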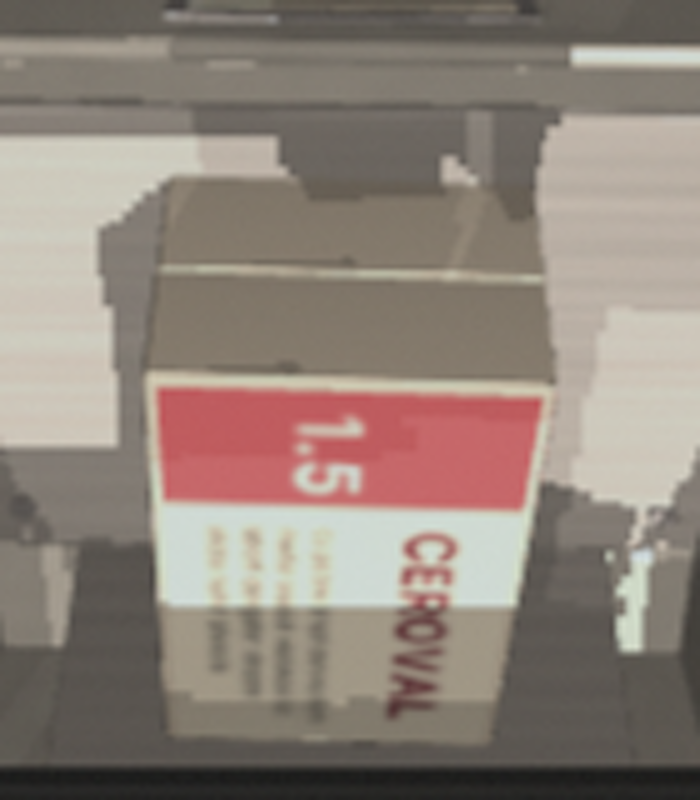

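View pics/u_sz.png

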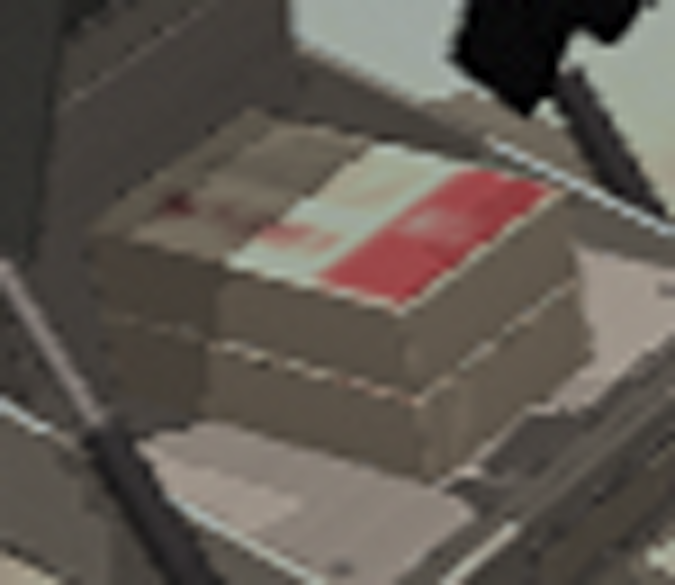

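```bash
python3 -m jog '[-20,0,15,0,0,0,1, -50,0,30,0,0,0,1, -80,0,45,0,0,0,1, -100,0,50,0,0,0,1, -100,0,50,0,0,0,1, -100,0,50,0,0,0,1]' 30
python3 - <<'E'
from h import *
import pickle
cs,D=pickle.load(open("d.pkl","rb"))
for n in("scene","side"):
    cam(n)
    for l in("jaw_cast","powder_pot","dark_bottle"):
        ds=arm.cut_out(n,l)
        if ds and D.get((l,n)): print(n,l,ds[0]["pixel"],D[l,n][0]["pixel"])
c=cam("side"); cv2.imwrite("pics/f.png",c["frame"][:,:,::-1]); print(arm.observe()["force"])
E
```

```text
time_s: 23.75
position: [439.0, -71.0, 222.5]
eef_rot: [-3.141, 0.258, -3.141]
force: [0.4, -1.0, -0.2]
gripper_width: 88.3
scene jaw_cast [391.0, 299.3] [390.6, 298.1]
scene powder_pot [251.0, 222.0] [250.2, 221.1]
side jaw_cast [307.7, 307.7] [235.6, 275.4]
side powder_pot [407.5, 256.8] [405.3, 253.9]
side dark_bottle [420.9, 336.5] [421.0, 336.9]
[ 0.4483258   0.35396765 -0.30708594]
```

View pics/f.png

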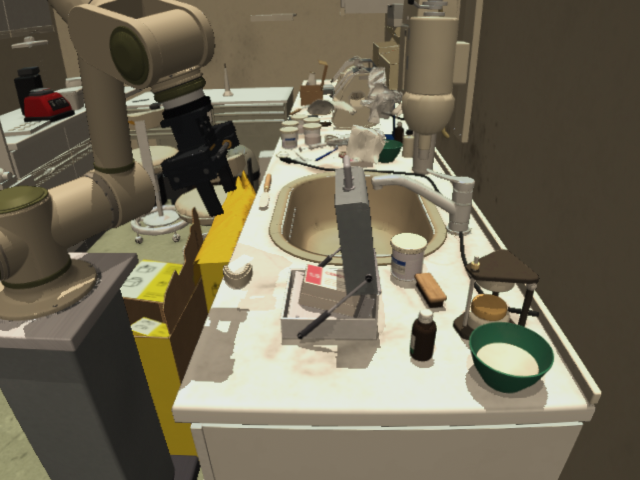

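```bash
python3 - <<'E'
from rig import arm
print(arm.hand_in())
E
```

```text
the job is handed in; nothing more can be done
None
```

The job is handed in at about 24 s of robot time. The lid stands fully open on its struts, and both cartons are stowed one on top of the other against the backstop.

- **Lid:** I pinched the handle endwise and swung the lid to about 1.3 rad. I then let go, and the struts took it to the stop, where it stayed in every later picture.
- **Cartons:** I gripped each at 30 N and turned it long way downhill. I lowered each one until the force showed contact, then slid it down until the force along the bed rose to 12–15 N and it stopped moving. Then I released it.
- **Last checks:** The final pictures show the two cartons flush and centred. Their front ends sit about 100 mm up the bed from the backstop, as they should. They look about 1° out of square with the bed, close to the limit of what I can measure, so I left them.
- **Things to leave alone:** The pot and bottle stayed within 1–4 pixels of where they started, though the bottle was only compared in the side view. The jaw cast matched within 1–2 pixels in the scene view. In the side view the detector's jaw cast result landed on the chest instead; by eye, the cast is where it was.
- **Calibration:** The wrist camera read the cartons about 4–6 mm away from where the fixed cameras placed them. I used values in between, and the contact forces came within about 1–1.5 mm of the expected places.

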